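# Set a stepped shaft up for weld repair on V-blocks

### The arm

A 6-joint arm with a two-finger parallel gripper is mounted at the origin on the work surface. World frame = base frame: x ahead of the robot, y to its left, z up, the work surface at z = 0. Lengths are in m, angles in rad, forces in N, time in s.
With the tool pointing down it reaches from about 0.4 to 0.825 m from the base axis. Payload 7 kg.
Tool frame: the origin (TCP) lies on the centre line of the jaws, within the pads' length; the fingertips stand 14 mm ahead of it and the grasp point (between the pads) lies 5 mm behind it; z points along the fingers, y is the line along which they close (so a half turn about z gives the same grasp; the last joint's range is limited). The gripper opens to 88 mm and grips with 3 to 60 N. Pads are 19 mm wide; open, the fingers measure 130 mm over their backs; the gripper's body (78 mm by 193 mm) begins 47 mm behind the grasp point.
Start: joints at [1.559, 0.359, 0.012, 0, -1.224, -0.288], TCP at [0.199, 0.645, 0.241] pointing down, gripper open.
Joint ranges: [-3.07, 3.07], [-1.43, 2.12], [-1.02, 1.25], [-3.03, 1.67], [-3.05, -0], [-3.03, 3.03]. Speed limits (rad/s): [2.39, 2.39, 3.01, 3.14, 3.14, 3.14].

### API

Orientations are given as [roll, pitch, yaw] about the fixed x, y, z axes, in that order (R = Rz(yaw) Ry(pitch) Rx(roll)).
In Python, from station import arm gives the robot as it stands.
- The arm moves only by the tool move_arm, never from a script. Its argument "rows" is a list of rows, each an object with "translation": the shift along the tool's x, y, z in cm, a list of three; "rot": the turn, a rotation vector about the tool's x, y, z in degrees, a list of three; "hand": the closure, from 0 (fully open) to 1 (shut). A call has 1 to 8 rows; each row is the pose to reach, as a shift and turn from the pose commanded when the call began, along the tool's axes at that moment; what a row does not reach only later rows make up. A row lasts 1/12 s, in which the tool goes at most 41.7 mm and 7.16 degrees, less where a joint would pass 70% of its speed; a pose out of reach is approached as far as the arm can. A call with a gripper value outside its range is refused whole. The fingers move at their own pace and stop on an object; "squeeze" is the grip in N (left out, the last holds). Time passes only in rows, so rows that repeat a pose let the fingers close. It gives the time, the measured TCP pose, the force, the opening and the grip force at its end, in the units of the state.
- arm.get_state(): the state, without advancing time (a new reading comes with each control period).
- arm.grab_frame(name): name is "scene" or "top" or "wrist"; returns (picture, depth): 480x640x3 uint8, red, green, blue; 480x640 float32, m along the optical axis (not along the pixel's ray), 0 where there is no reading.
- arm.camera_params(name): a dict with "vfov" (degrees; the focal length in pixels is half the picture's height over the tangent of half this angle, whatever the lens; pixels are square), "cx", "cy" (the principal point, pixels), "position" and "orientation" of the camera in the world; the wrist camera has in their place "tool_from_camera" (4x4, takes a point from camera to tool coordinates, whose origin is the TCP and whose axes are the flange's). Camera axes: x right, y down, z forward; pixel columns grow to the right and rows downward; lengths in m; the calibration is good to about 2 mm. A picture is of the moment at which its call begins: read the wrist's pose just before it. camera_params takes no time and is no camera call.
- arm.job_done(): hands the job in; it is judged then, once.
Trained networks look in the newest picture that a camera, given by its name, has taken for a name from the list of things; names that differ only in an ending like _2 or _b are one class to them, and where a whole thing is asked for, a point or a joint stands for the part that bears it (a point fixed in the world has none). Each returns a list of dicts, best first, with "p" (0 to 1); they miss things now and then, are a little off and sometimes report something else, mostly with a low value. They report only what shows in the picture. A call takes as long as a camera call. They do not tell look-alikes from the thing itself.
- arm.search_frame(label, camera): "point" ([x, y, z] in m, in the coordinates of the camera as it stood for that picture, good to about 4 mm: the middle of the surface that is visible of it).
- arm.pinpoint(label, camera): "point" ([x, y, z] in m, in the coordinates of the camera as it stood for that picture, good to about 4 mm: a listed point, or the origin of a listed thing).
The state is a dict: "t": time; "q": joint angles; "qd": joint speeds; "joint_efforts": joint torques, N m; "eef_pos": TCP position; "ee_rot": TCP orientation; "force": force on the tool from outside, world axes, zero at the start; "moment": the same for the moment, N m; "width": finger opening in m; "gripper_force": force on a finger pad.
Only numpy, scipy, OpenCV 4.12 (cv2) and the standard library are available. Lean on these libraries where they do the work, as an engineer would, in place of code of your own. Each camera call takes 0.05 s, during which the arm holds its last target. There are 200 camera calls.

### The job

Set the stepped shaft up for welding on the T-slot plate: stand the low black V-block squarely in the middle of the bronze pad next to the blue end stop, the tall bright V-block likewise on the other pad, and the red screw jack on the plate midway between the pads, in line with them. Then lower the shaft gently, without dropping it, into both vees so that it lies level with its thick end towards the end stop and its copper-coloured worn band over the jack. Leave the guide bush, the guide pin and the drilled setup block where they stand.

Things in the scene. Friction and masses are not known exactly. Their poses are not given: they have to be found in the camera images.
- low_vblock: low black steel V-block, loose: 50 mm wide (its x), 40 mm long (its y, along the vee), 28 mm high, 0.36 kg. Origin: centre of its underside. Its 90 degree vee is 32 mm wide at the top, root 12 mm above the underside; the shaft's thick end lies in it with its axis 36 mm above the underside. The same after a half turn. Grip across the width.
- tall_vblock: tall bright steel V-block, loose: 46 mm wide (its x), 36 mm long (its y, along the vee), 39 mm high, 0.44 kg. Origin: centre of its underside. Its 90 degree vee is 32 mm wide at the top, root 23 mm above the underside; the shaft's thin part lies in it with its axis 36 mm above the underside. The same after a half turn. Grip across the width.
- jack: machinist's screw jack, loose: upright red cylinder, 28 mm diameter and 20 mm high, with a short screw and a 20 mm round steel head on top, 32 mm high in all, 0.13 kg. Origin: centre of its underside. Wound down: the finished shaft passes 3 mm above it without touching.
- shaft: steel shaft, 0.6 kg, loose and level in a yellow cradle (supports near x = -60 and +65 mm only; base 6 mm high), axis 50 mm above the table. Origin: on the axis, mid worn band (copper ring). x: along the axis, thick to thin end (y, z roll with it). Thick part 34 mm diameter, x -85 to -35 mm; thin 18 mm, -35 to +90. Centre of mass near x = -24. When set up: axis 44 mm above the plate's top.
- pad_left: bronze rest pad, 66 x 56 x 8 mm (x, y, z), fixed on the steel T-slot plate, whose top is 25 mm above the table. Origin: centre of its underside, level with the plate's top; x runs across the plate, y along the line through both pads, z up. The pad at the plate's left (+y) end; the pads' centres are 124 mm apart along y, same axes.
- pad_right: bronze rest pad, 66 x 56 x 8 mm (x, y, z), fixed on the steel T-slot plate, whose top is 25 mm above the table. Origin: centre of its underside, level with the plate's top; x runs across the plate, y along the line through both pads, z up. The pad at the plate's right (-y) end; the pads' centres are 124 mm apart along y, same axes.
- end_stop: blue end stop, fixed: foot 72 x 24 mm, upright 30 x 24 mm, 62 mm high, a screw standing out 10 mm on both sides. Origin: centre of its underside, on the plate's top. It stands beyond the left or the right pad, 51 mm from that pad's centre, in line with the pads; a black strap clamp with a 50 mm high stud stands likewise at the other end.
- guide_bush: bystander: loose steel guide bush standing on the table, 40 mm diameter with a 50 mm flange on top, 52 mm high, bore dark. Origin: centre of its underside.
- guide_pin: bystander: loose dark steel guide pin standing on the table, 24 mm diameter with a 34 mm foot and three brass-coloured rings, 65 mm high. Origin: centre of its underside.
- setup_block: bystander: loose bright steel setup block, 50 x 75 mm (x, y), 25 mm high, six dark holes in its top. Origin: centre of its underside.
Things that resemble listed ones, but are neither listed nor needed, are in the scene too. What is shaped like the tall_vblock but turquoise is not meant.

How it is judged:
By the outcome, as a careful person would: the job done as asked, in the order asked, and still so for the second after the job is handed in, with the robot touching nothing.
It also fails if it takes over 102 s, if anything falls off the work surface, if the arm or the gripper's body presses on something with over 40 N, if the wrist force passes 120 N, or if a joint passes its speed limit or range.

## Working session

There is one attempt and no reset: what is moved stays moved. The work goes in short steps, Python scripts to look and compute and a tool call to move; the robot and the scene stay as the last step left them, time stands still between calls to the robot, and variables do not carry over. Pictures are saved under pics/ and viewed, at most 14 in all, crops included, and the job is handed in when it is done.

Besides the shell and the picture viewer there is one more tool, called after "Request:" as name(argument=value, ...) on one line, values as JSON. move_arm: Moves the arm, as the interface text tells. Its arguments: {"type":"object","properties":{"rows":{"type":"array","items":{"type":"object","properties":{"translation":{"type":"array","items":{"type":"number"}},"rot":{"type":"array","items":{"type":"number"}},"hand":{"type":"number"}}}},"squeeze":{"type":"number"}},"required":["rows"]}

```bash
ls; mkdir -p pics; cat > h.py <<'E'
import numpy as np, cv2
from scipy.spatial.transform import Rotation as R
from station import arm
def K(n):
    p=arm.camera_params(n); return 240/np.tan(np.radians(p["vfov"])/2),p["cx"],p["cy"],p
def mat(o):
    o=np.array(o,float)
    if o.shape==(3,3): return o
    return R.from_euler('xyz',o).as_matrix() if o.size==3 else None
def pose(n,st=None):
    p=arm.camera_params(n)
    if "position" in p: return mat(p["orientation"]),np.array(p["position"])
    st=st or arm.get_state(); T=np.array(p["tool_from_camera"]); Rt=mat(st["ee_rot"])
    return Rt@T[:3,:3], Rt@T[:3,3]+np.array(st["eef_pos"])
def cloud(n,d,st=None):
    f,cx,cy,_=K(n); v,u=np.mgrid[:480,:640]
    Pc=np.dstack([(u-cx)/f*d,(v-cy)/f*d,d]); Rc,t=pose(n,st)
    return Pc@Rc.T+t
def save(n,im): cv2.imwrite("pics/"+n+".png",im[...,::-1])
E
python3 - <<'E'
from h import *
print(arm.get_state())
for n in("scene","top","wrist"):
    print(n,arm.camera_params(n))
    st=arm.get_state();im,d=arm.grab_frame(n);save(n+"0",im);np.savez(n+"0",im=im,d=d,eef=st["eef_pos"],rot=st["ee_rot"])
    Rc,t=pose(n,st)
    if n=="wrist":continue
    for l in "low_vblock tall_vblock jack shaft pad_left pad_right end_stop guide_bush guide_pin setup_block".split():
        for r in arm.pinpoint(l,n)[:3]: print(n,l,round(r["p"],2),np.round(Rc@r["point"]+t,3))
E
```

```text
pics
{'t': 0.0, 'q': array([ 1.55910720e+00,  3.59421991e-01,  1.10601117e-02, -3.60291645e-04,
       -1.22409322e+00, -2.88098452e-01]), 'qd': array([ 0.00095528, -0.00066008, -0.0005168 ,  0.00083369, -0.00138228,
       -0.00141989]), 'joint_efforts': array([-2.77938725e-04, -5.82710409e+01,  2.93062234e+01,  6.99726954e+00,
        6.94929447e-03, -1.57199293e-04]), 'eef_pos': array([0.19922306, 0.64444361, 0.23959868]), 'ee_rot': array([ 3.13990601e+00, -1.46617619e-04, -2.99910168e-01]), 'force': array([-0.33620558, -0.30717405,  0.45591808]), 'moment': array([-0.0351994 ,  0.01682042, -0.05509074]), 'gripper_force': 0.0, 'width': 0.08715897331967716}
scene {'vfov': 57.16969097594608, 'cx': 314.9107189846212, 'cy': 239.15652313916323, 'position': array([ 0.84448896, -0.52773587,  0.64133647]), 'orientation': array([-2.3399656,  0.014653 ,  0.4881454])}
scene low_vblock 0.83 [ 0.441 -0.212  0.   ]
scene tall_vblock 0.96 [ 0.631 -0.32   0.001]
scene tall_vblock 0.8 [ 0.663 -0.235 -0.   ]
scene jack 0.44 [0.44  0.19  0.004]
scene jack 0.32 [ 0.63   0.295 -0.003]
scene shaft 0.97 
[... 748 characters left out ...]
0.368 0.053]
top pad_left 0.86 [0.609 0.072 0.021]
top pad_right 0.87 [ 0.632 -0.05   0.024]
top end_stop 0.95 [0.605 0.125 0.026]
top guide_bush 0.76 [0.623 0.295 0.001]
top guide_pin 0.73 [ 0.431 -0.061  0.002]
top setup_block 0.69 [0.422 0.06  0.002]
wrist {'vfov': 66.93031310206638, 'cx': 316.7394167108992, 'cy': 244.04491175052058, 'tool_from_camera': array([[ 4.90020719e-04, -9.69660567e-01, -2.44454789e-01,
         6.56418859e-02],
       [ 9.99999806e-01,  3.81074800e-04,  4.92964025e-04,
         4.99305092e-04],
       [-3.84852216e-04, -2.44454983e-01,  9.69660566e-01,
        -1.44226663e-01],
       [ 0.00000000e+00,  0.00000000e+00,  0.00000000e+00,
         1.00000000e+00]])}
```

View pics/top0.png

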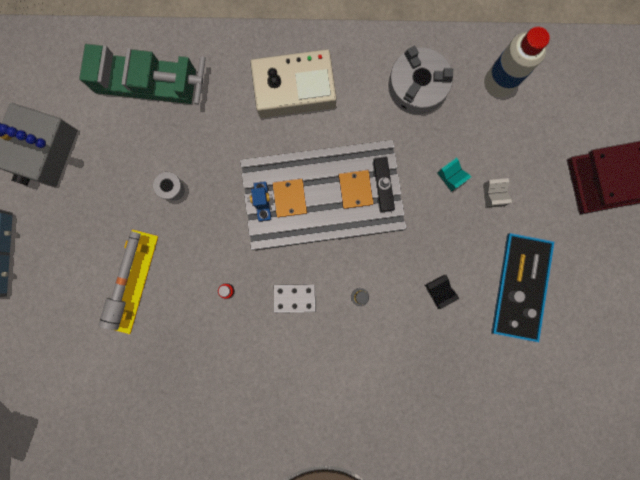

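View pics/scene0.png

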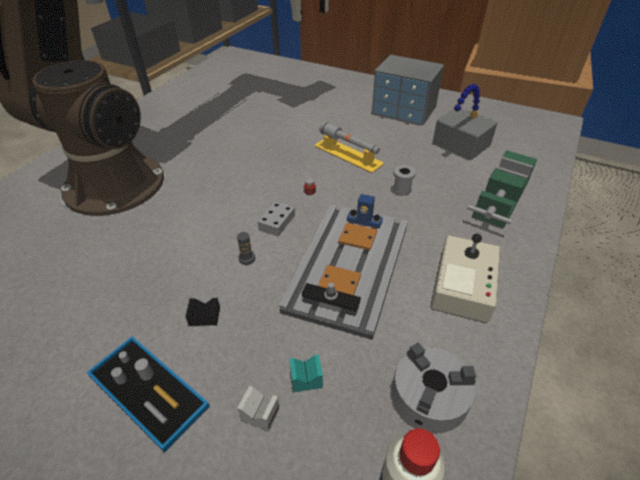

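Top view: end stop (262,198) is at the +y end with the left pad (290,197) beside it; right pad (355,188), black V-block (441,292), bright V-block (499,192), turquoise decoy (454,175), jack (226,291), shaft (122,280) with the thick end down (towards the robot). The scene view agrees. Next I refine poses from depth.

```bash
cat >> h.py <<'E'
def rect(P):
    (c,s,a)=cv2.minAreaRect((P[:,:2]*1000).astype(np.float32)); return np.round(c,1),np.round(s,1),round(a,1)
def seg(C,im,c,rad,z0,z1,col=None):
    m=(np.hypot(C[...,0]-c[0],C[...,1]-c[1])<rad)&(C[...,2]>z0)&(C[...,2]<z1)
    if col is not None: m&=col
    m=cv2.morphologyEx(m.astype(np.uint8),cv2.MORPH_OPEN,np.ones((2,2)))>0
    return C[m]
def go(p,yaw,st=None,Rt=None):
    st=st or arm.get_state(); R0=mat(st["ee_rot"]); Rt=R.from_euler('xyz',[np.pi,0,yaw]).as_matrix() if Rt is None else Rt
    print("go trans cm",np.round(R0.T@(np.array(p)-st["eef_pos"])*100,2),"rot deg",np.round(np.degrees(R.from_matrix(R0.T@Rt).as_rotvec()),2))
E
cat > m.py <<'E'
from h import *
for n in("top","scene"):
    z=np.load(n+"0.npz");im=z["im"].astype(int);C=cloud(n,z["d"])
    r,g,b=im[...,0],im[...,1],im[...,2]
    org=(r>150)&(r-b>80)&(g<r*0.75)
    print(n,"table z",np.median(C[(abs(C[...,0]-.5)<.03)&(abs(C[...,1]+.12)<.02)][:,2]))
    for nm,c,rad,z0,z1,col in[("padL",(.611,.073),.05,.02,.045,org),("padR",(.632,-.049),.05,.02,.045,org),("low",(.441,-.211),.05,.008,.05,None),("tall",(.632,-.316),.04,.008,.06,None),("tall0",(.662,-.236),.04,.008,.06,None),("jack",(.438,.191),.03,.006,.05,None),("jacktop",(.438,.191),.03,.028,.05,None),("shaft",(.452,.366),.12,.04,.09,None),("bush",(.627,.295),.04,.03,.09,None),("stop",(.605,.125),.05,.04,.1,None),("setup",(.424,.06),.07,.015,.05,None)]:
        P=seg(C,im,c,rad,z0,z1,col); 
        if len(P)>5: print(nm,len(P),*rect(P),"mean",np.round(P.mean(0),4),"zmax",np.round(np.percentile(P[:,2],[50,98]),4))
E
python3 m.py; python3 -c "
from h import *
go([.47,.2,.25],-.7)"
```

```text
top table z 0.0007800206701154
padL 963 [539.5  58.1] [205.4  57.4] 11.6 mean [0.6072 0.0715 0.0362] zmax [0.0334 0.0371]
padR 958 [552.1 -40.6] [ 69.6 226.6] 82.1 mean [ 0.6256 -0.0504  0.0373] zmax [0.0334 0.037 ]
low 655 [ 428.6 -120.2] [ 60.9 254.2] 6.4 mean [ 0.4398 -0.2107  0.0262] zmax [0.0235 0.0312]
tall 635 [ 556.  -165.6] [ 54.7 411.2] 24.9 mean [ 0.6246 -0.313   0.031 ] zmax [0.0318 0.0423]
tall0 581 [ 571.1 -118.5] [ 46.6 356.6] 37.2 mean [ 0.657  -0.2318  0.0348] zmax [0.032  0.0427]
jack 198 [434.5 186.9] [22.8 29.5] 76.6 mean [0.4352 0.1859 0.0229] zmax [0.0222 0.0349]
jacktop 88 [434.8 188.1] [16.5 15.8] 0.9 mean [0.4349 0.1879 0.0304] zmax [0.0322 0.0353]
shaft 1407 [480.8 233.2] [167.7 421. ] 12.6 mean [0.4408 0.366  0.0588] zmax [0.0582 0.069 ]
bush 615 [551.8 157.7] [362.6  49.2] 61.9 mean [0.6233 0.2925 0.0546] zmax [0.0525 0.0562]
stop 449 [538.1  68.4] [219.   40.2] 39.9 mean [0.5973 0.1203 0.0796] zmax [0.0822 0.0906]
setup 1120 [423.7  53.6] [50.5 89. ] 0.9 mean [0.4237 0.0592 0.0267] zmax [0.0254 0.0291]
scene table z 0.00019101478570904273
padL 492 [ 709.3
[... 374 characters left out ...]
 [ 752.7 -358.1] [ 49.2 382.8] 35.4 mean [ 0.6677 -0.2407  0.0332] zmax [0.0308 0.0408]
jack 140 [ 626.1 -153.6] [ 25.6 866. ] 28.6 mean [0.4453 0.1795 0.0229] zmax [0.0197 0.0341]
jacktop 43 [436.9 204.7] [15.2 53.9] 7.3 mean [0.4404 0.1878 0.0285] zmax [0.0309 0.0346]
shaft 607 [657.  -1.] [ 158.1 1107. ] 27.7 mean [0.455  0.3563 0.0569] zmax [0.0554 0.0678]
bush 345 [716.2 -79.4] [ 49.6 931.3] 12.9 mean [0.6324 0.2871 0.0477] zmax [0.0519 0.0546]
stop 473 [ 718.2 -144.5] [ 60.7 804.7] 22.5 mean [0.6088 0.1164 0.0649] zmax [0.0649 0.089 ]
setup 658 [ 607.1 -224.5] [ 78.4 766.2] 32.2 mean [0.4328 0.0536 0.0242] zmax [0.0249 0.0276]
go trans cm [38.99 34.51 -0.94] rot deg [ 0.   -0.   22.93]
```

```bash
sed -i 's/np.ones((2,2))/np.ones((3,3))/' h.py; python3 m.py | grep -v table
```

```text
padL 945 [609.8  74. ] [64.3 55. ] 8.6 mean [0.6095 0.0737 0.0335] zmax [0.0335 0.0371]
padR 943 [628.2 -48.7] [64.4 54.6] 8.7 mean [ 0.628  -0.0488  0.0336] zmax [0.0335 0.037 ]
low 655 [ 442.1 -210.5] [50.6 40.7] 28.8 mean [ 0.4416 -0.2096  0.0228] zmax [0.0239 0.0311]
tall 631 [ 627.5 -313.7] [46.9 37.7] 5.9 mean [ 0.6265 -0.3109  0.0315] zmax [0.0327 0.0424]
tall0 577 [ 661.1 -233. ] [46.2 37.6] 37.0 mean [ 0.6595 -0.2307  0.0322] zmax [0.0338 0.0424]
jack 196 [437.4 188.9] [26.  26.2] 1.2 mean [0.4372 0.1874 0.0252] zmax [0.0224 0.0349]
jacktop 88 [436.7 189.5] [16.3 17. ] 0.8 mean [0.4367 0.1894 0.0325] zmax [0.0324 0.0354]
shaft 1391 [454.  367.7] [ 37.  175.2] 78.1 mean [0.4423 0.368  0.0587] zmax [0.0586 0.0686]
bush 613 [625.5 296. ] [49.2 49.1] 89.1 mean [0.6256 0.2952 0.0525] zmax [0.0527 0.0562]
stop 447 [602.7 124.2] [39.3 54.8] 66.6 mean [0.6    0.1228 0.0749] zmax [0.0845 0.0905]
setup 1120 [425.9  61.6] [49.2 73.7] 1.0 mean [0.4254 0.0611 0.0255] zmax [0.0256 0.0291]
padL 481 [612.   72.9] [63.  53.3] 8.5 mean [0.6125 0.0729 0.0334] zmax [0.0334 0.0355]
padR 592 [629
[... 198 characters left out ...]
47.2 38.2] 6.6 mean [ 0.6302 -0.3184  0.0304] zmax [0.0315 0.0409]
tall0 900 [ 661.8 -234.9] [46.3 38.9] 37.0 mean [ 0.6647 -0.2386  0.0305] zmax [0.0317 0.0407]
jack 138 [438.5 185.5] [25.8 28.2] 27.9 mean [0.4407 0.1831 0.022 ] zmax [0.0207 0.0341]
jacktop 43 [437.1 186.7] [16.7 19. ] 81.1 mean [0.4387 0.1862 0.0319] zmax [0.0319 0.0349]
shaft 586 [456.  366.9] [ 37.3 177.6] 78.8 mean [0.4497 0.3615 0.056 ] zmax [0.0567 0.0676]
bush 340 [627.5 293.7] [49.3 50.6] 47.8 mean [0.6294 0.2878 0.0492] zmax [0.0522 0.0546]
stop 467 [606.6 118.6] [58.9 34.8] 26.6 mean [0.6066 0.1157 0.0672] zmax [0.0705 0.089 ]
setup 658 [426.5  60.1] [52.6 77.4] 0.6 mean [0.4292 0.0553 0.0244] zmax [0.0252 0.0276]
```

Request:
move_arm(rows=[{"translation": [39,34.5,0],"rot": [0,0,23],"hand": 0},{"translation": [39,34.5,0],"rot": [0,0,23],"hand": 0},{"translation": [39,34.5,0],"rot": [0,0,23],"hand": 0},{"translation": [39,34.5,0],"rot": [0,0,23],"hand": 0},{"translation": [39,34.5,0],"rot": [0,0,23],"hand": 0},{"translation": [39,34.5,0],"rot": [0,0,23],"hand": 0},{"translation": [39,34.5,0],"rot": [0,0,23],"hand": 0},{"translation": [39,34.5,0],"rot": [0,0,23],"hand": 0}])

```text
t: 1.82
eef_pos: [0.3733, 0.3583, 0.241]
ee_rot: [-3.141, 0.0, -0.701]
force: [1.5, 0.6, 0.4]
width: 0.0877
gripper_force: 0.0
```

```bash
python3 -c "
from h import *
go([.442,-.211,.2],np.radians(-61.2))"
```

```text
go trans cm [41.97 39.09  4.05] rot deg [-5.000e-02  2.000e-02  2.105e+01]
```

Request:
move_arm(rows=[{"translation": [42,39.1,4],"rot": [0,0,21],"hand": 0},{"translation": [42,39.1,4],"rot": [0,0,21],"hand": 0},{"translation": [42,39.1,4],"rot": [0,0,21],"hand": 0},{"translation": [42,39.1,4],"rot": [0,0,21],"hand": 0},{"translation": [42,39.1,4],"rot": [0,0,21],"hand": 0},{"translation": [42,39.1,4],"rot": [0,0,21],"hand": 0},{"translation": [42,39.1,4],"rot": [0,0,21],"hand": 0},{"translation": [42,39.1,4],"rot": [0,0,21],"hand": 0}])

```text
t: 2.48
eef_pos: [0.4122, 0.0282, 0.2178]
ee_rot: [-3.14, 0.0, -1.067]
force: [0.7, 0.3, 0.3]
width: 0.0878
gripper_force: 0.0
```

```bash
python3 -c "
from h import *
go([.442,-.211,.2],np.radians(-61.2))"
```

```text
go trans cm [22.39  8.94  1.77] rot deg [-0.1   0.    0.06]
```

Request:
move_arm(rows=[{"translation": [22.4,9.1,1.8],"rot": [0,0,0],"hand": 0},{"translation": [22.4,9.1,1.8],"rot": [0,0,0],"hand": 0},{"translation": [22.4,9.1,1.8],"rot": [0,0,0],"hand": 0},{"translation": [22.4,9.1,1.8],"rot": [0,0,0],"hand": 0},{"translation": [22.4,9.1,1.8],"rot": [0,0,0],"hand": 0},{"translation": [22.4,9.1,1.8],"rot": [0,0,0],"hand": 0},{"translation": [22.4,9.1,1.8],"rot": [0,0,0],"hand": 0},{"translation": [22.4,9.1,1.8],"rot": [0,0,0],"hand": 0}])

```text
t: 3.15
eef_pos: [0.4402, -0.2119, 0.1988]
ee_rot: [3.141, 0.001, -1.072]
force: [0.3, 0.7, -0.4]
width: 0.0879
gripper_force: 0.0
```

```bash
python3 - <<'E'
from h import *
st=arm.get_state(); im,d=arm.grab_frame("wrist"); save("w1",im)
C=cloud("wrist",d,st); P=seg(C,im,(.442,-.211),.05,.008,.05)
print(st["eef_pos"],len(P),*rect(P),P.mean(0)); 
P=seg(C,im,(.442,-.211),.05,.024,.05);print(len(P),*rect(P))
print("table",np.median(C[...,2][(abs(C[...,2])<.01)]))
E
```

```text
[ 0.44021586 -0.21188279  0.19884803] 2575 [ 441.3 -211.7] [50.1 40.5] 28.7 [ 0.44192911 -0.21278387  0.02301216]
1304 [ 441.5 -211.8] [50.1 40. ] 28.9
table 0.0003176170304191872
```

View pics/w1.png

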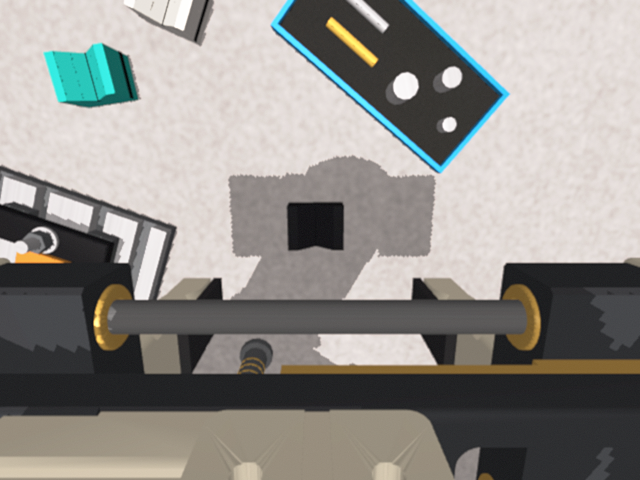

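The wrist view shows the black V-block at (315,226), centred and square between the jaws; measured (441.4, −211.8) mm, yaw 28.8°, size 50×40, which matches the listing.

```bash
python3 -c "
from h import *
go([.4414,-.2118,.018],np.radians(-61.2))"
```

```text
go trans cm [ 0.15 -0.05 18.11] rot deg [ 0.03  0.03 -0.12]
```

Request:
move_arm(rows=[{"translation": [0.1,0,4.5],"rot": [0,0,0],"hand": 0},{"translation": [0.1,0,9],"rot": [0,0,0],"hand": 0},{"translation": [0.1,0,13],"rot": [0,0,0],"hand": 0},{"translation": [0.1,0,16],"rot": [0,0,0],"hand": 0},{"translation": [0.1,0,18],"rot": [0,0,0],"hand": 0},{"translation": [0.1,0,18.1],"rot": [0,0,0],"hand": 0}], squeeze=40)

```text
t: 3.7
eef_pos: [0.44, -0.2094, 0.0156]
ee_rot: [3.138, 0.002, -1.065]
force: [1.4, 0.1, 0.7]
width: 0.0878
gripper_force: 0.0
```

Request:
move_arm(rows=[{"translation": [0,0,0],"rot": [0,0,0],"hand": 1},{"translation": [0,0,0],"rot": [0,0,0],"hand": 1},{"translation": [0,0,0],"rot": [0,0,0],"hand": 1},{"translation": [0,0,0],"rot": [0,0,0],"hand": 1},{"translation": [0,0,0],"rot": [0,0,0],"hand": 1},{"translation": [0,0,0],"rot": [0,0,0],"hand": 1}], squeeze=40)

```text
t: 4.2
eef_pos: [0.4415, -0.211, 0.0191]
ee_rot: [-3.14, -0.001, -1.068]
force: [-0.1, -1.0, -0.6]
width: 0.0533
gripper_force: 0.0
```

Request:
move_arm(rows=[{"translation": [0,0,0],"rot": [0,0,0],"hand": 1},{"translation": [0,0,0],"rot": [0,0,0],"hand": 1},{"translation": [0,0,0],"rot": [0,0,0],"hand": 1},{"translation": [0,0,0],"rot": [0,0,0],"hand": 1}], squeeze=40)

```text
t: 4.53
eef_pos: [0.4414, -0.2111, 0.019]
ee_rot: [-3.141, -0.0, -1.068]
force: [-1.8, 1.8, 6.1]
width: 0.0496
gripper_force: 40.0
```

```bash
python3 - <<'E'
from h import *
for i in range(3): s=arm.get_state(); print(s["eef_pos"],s["ee_rot"],s["width"],s["gripper_force"])
go([.611,.0735,.16],np.radians(-81.4))
E
```

```text
[ 0.44139472 -0.21106946  0.01895044] [-3.14105999e+00 -3.62214985e-04 -1.06784356e+00] 0.04960625256706599 39.99877229332924
[ 0.44139472 -0.21106946  0.01895044] [-3.14105999e+00 -3.62214985e-04 -1.06784356e+00] 0.04960625256706599 39.99877229332924
[ 0.44139472 -0.21106946  0.01895044] [-3.14105999e+00 -3.62214985e-04 -1.06784356e+00] 0.04960625256706599 39.99877229332924
go trans cm [-16.75 -28.58 -14.1 ] rot deg [-3.000e-02 -2.000e-02  2.022e+01]
```

Request:
move_arm(rows=[{"translation": [0,0,-1],"rot": [0,0,0],"hand": 1},{"translation": [0,0,-4],"rot": [0,0,0],"hand": 1},{"translation": [0,0,-8],"rot": [0,0,0],"hand": 1},{"translation": [0,0,-12],"rot": [0,0,0],"hand": 1},{"translation": [-2,-3,-15],"rot": [0,0,5],"hand": 1},{"translation": [-4,-6,-18],"rot": [0,0,10],"hand": 1},{"translation": [-6,-9,-20],"rot": [0,0,15],"hand": 1},{"translation": [-8,-12.5,-20],"rot": [0,0,20.2],"hand": 1}])

```text
t: 5.2
eef_pos: [0.5095, -0.0862, 0.2218]
ee_rot: [-3.136, -0.0, -1.426]
force: [1.7, -0.8, -3.5]
width: 0.0497
gripper_force: 40.0
```

```bash
python3 - <<'E'
from h import *
go([.611,.0735,.22],np.radians(-81.4))
E
```

```text
go trans cm [-14.34 -12.35   0.25] rot deg [-0.32 -0.02 -0.3 ]
```

Request:
move_arm(rows=[{"translation": [-4,-3.5,0],"rot": [0,0,0],"hand": 1},{"translation": [-7,-6,0],"rot": [0,0,0],"hand": 1},{"translation": [-10,-8.5,0],"rot": [0,0,0],"hand": 1},{"translation": [-12.5,-10.7,0],"rot": [0,0,0],"hand": 1},{"translation": [-14,-12,0],"rot": [0,0,0],"hand": 1},{"translation": [-14.3,-12.3,0],"rot": [0,0,0],"hand": 1},{"translation": [-14.3,-12.3,0],"rot": [0,0,0],"hand": 1},{"translation": [-14.3,-12.3,0],"rot": [0,0,0],"hand": 1}])

```text
t: 5.87
eef_pos: [0.6077, 0.0726, 0.2165]
ee_rot: [3.139, -0.0, -1.42]
force: [-0.8, -0.7, -2.8]
width: 0.0498
gripper_force: 40.0
```

```bash
cat > pads.py <<'E'
from h import *
def pads(nm,n="wrist"):
    st=arm.get_state(); im,d=arm.grab_frame(n); save(nm,im); C=cloud(n,d,st); I=im.astype(int)
    r,g,b=I[...,0],I[...,1],I[...,2]; org=(r>130)&(r-b>70)&(g<r*0.8)
    print(st["eef_pos"],st["ee_rot"])
    for c in((.611,.0735),(.629,-.0485)):
        P=seg(C,im,c,.05,.028,.04,org)
        if len(P)>50: print(len(P),*rect(P),P.mean(0))
    np.savez(nm,im=im,d=d,eef=st["eef_pos"],rot=st["ee_rot"]); return st,im,C
E
python3 - <<'E'
from pads import *
st,im,C=pads("w2")
print(st["force"])
E
```

```text
[0.607658   0.07257562 0.21650799] [ 3.13919736e+00 -2.07324137e-04 -1.42028490e+00]
3587 [610.6  70.6] [64.7 50. ] 8.6 [0.61069551 0.0698884  0.03316255]
5405 [628.6 -49.8] [65.7 55.6] 8.6 [ 0.62875256 -0.05027679  0.03315063]
[-0.76864846 -0.66280552 -2.79430189]
```

View pics/w2.png

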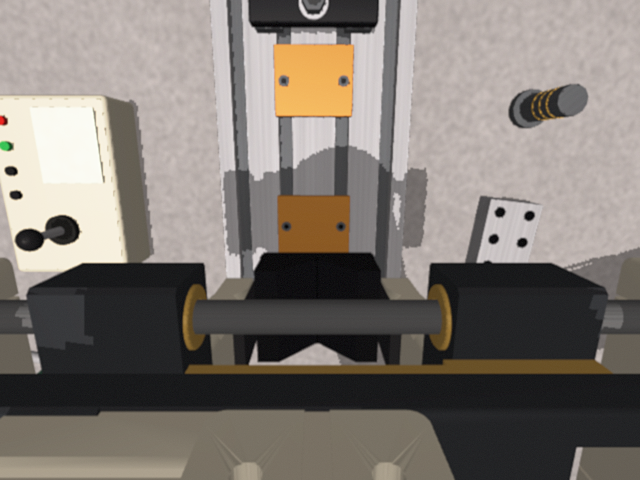

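Held block, dark, between the jaws at (315,300); left pad partly visible at (314,224), right pad fully at (314,80). Pad yaw is 8.6°, spacing is consistent.

```bash
python3 - <<'E'
from pads import *
pads("w2b"); st,im,C=pads("w2c")
Rt=mat(st["ee_rot"]); Q=(C-st["eef_pos"])@Rt   # tool frame
m=(abs(Q[...,1])<.03)&(abs(Q[...,2]-.0)<.03)&(abs(Q[...,0])<.05)
q=Q[m]*1000; print(len(q),np.percentile(q,[1,50,99],axis=0).round(1))
go([.6102,.0733,.08],np.radians(-81.4),st)
E
```

```text
[0.60761357 0.0720739  0.21694144] [ 3.13985747e+00 -1.56609431e-04 -1.42092419e+00]
3571 [610.7  70.2] [64.6 50.1] 8.7 [0.61080928 0.06948445 0.0331768 ]
5369 [628.8 -50.3] [65.7 56.2] 8.1 [ 0.62891052 -0.05041018  0.03314815]
[0.60772215 0.07187933 0.21731896] [ 3.14056497e+00 -5.50636667e-05 -1.42125343e+00]
3564 [610.7  70.1] [64.8 50.1] 8.7 [0.61081748 0.06937424 0.03317451]
5364 [628.7 -49.9] [65.7 55.9] 8.5 [ 0.62884846 -0.05044463  0.03315463]
9199 [[-18.7 -28.5 -27.2]
 [ 11.4   0.1  -4.7]
 [ 21.2  28.5  17. ]]
go trans cm [-0.1  -0.28 13.73] rot deg [ 0.06 -0.   -0.03]
```

Request:
move_arm(rows=[{"translation": [-0.2,-0.3,4],"rot": [0,0,0],"hand": 1},{"translation": [-0.2,-0.3,8],"rot": [0,0,0],"hand": 1},{"translation": [-0.2,-0.3,11],"rot": [0,0,0],"hand": 1},{"translation": [-0.2,-0.3,13],"rot": [0,0,0],"hand": 1},{"translation": [-0.2,-0.3,14.5],"rot": [0,0,0],"hand": 1},{"translation": [-0.2,-0.3,15],"rot": [0,0,0],"hand": 1},{"translation": [-0.2,-0.3,15],"rot": [0,0,0],"hand": 1},{"translation": [-0.2,-0.3,15],"rot": [0,0,0],"hand": 1}])

```text
t: 6.68
eef_pos: [0.6117, 0.0749, 0.0686]
ee_rot: [-3.141, -0.0, -1.421]
force: [0.1, 0.2, -2.9]
width: 0.0498
gripper_force: 40.0
```

```bash
python3 - <<'E'
from h import *
print(arm.get_state()["force"])
go([.6101,.0739,.052],np.radians(-81.4))
E
```

```text
[ 0.08822912  0.19827161 -2.89924099]
go trans cm [0.08 0.18 1.66] rot deg [-0.06 -0.    0.  ]
```

Request:
move_arm(rows=[{"translation": [0,0,0],"rot": [0,0,0],"hand": 1},{"translation": [0,0,0],"rot": [0,0,0],"hand": 1},{"translation": [0,0,0],"rot": [0,0,0],"hand": 1},{"translation": [0,0,0],"rot": [0,0,0],"hand": 1}])

```text
t: 7.02
eef_pos: [0.6116, 0.0755, 0.0685]
ee_rot: [-3.14, 0.0, -1.42]
force: [0.8, -1.0, -3.3]
width: 0.0493
gripper_force: 40.0
```

```bash
python3 - <<'E'
from h import *
print(arm.get_state()["force"])
go([.6101,.0739,.052],np.radians(-81.4))
E
```

```text
[ 0.75544358 -0.96944772 -3.34819987]
go trans cm [0.14 0.17 1.65] rot deg [-0.08  0.02  0.03]
```

Request:
move_arm(rows=[{"translation": [0.13,0.17,0.6],"rot": [0,0,0],"hand": 1},{"translation": [0.13,0.17,1.0],"rot": [0,0,0],"hand": 1},{"translation": [0.13,0.17,1.3],"rot": [0,0,0],"hand": 1},{"translation": [0.13,0.17,1.5],"rot": [0,0,0],"hand": 1},{"translation": [0.13,0.17,1.6],"rot": [0,0,0],"hand": 1},{"translation": [0.13,0.17,1.65],"rot": [0,0,0],"hand": 1},{"translation": [0.13,0.17,1.65],"rot": [0,0,0],"hand": 1}])

```text
t: 7.6
eef_pos: [0.6093, 0.0736, 0.052]
ee_rot: [3.141, -0.001, -1.42]
force: [-6.4, -0.4, 8.3]
width: 0.0498
gripper_force: 40.0
```

```bash
python3 - <<'E'
from h import *
print(arm.get_state()["force"])
go([.6101,.0739,.052],np.radians(-81.4))
E
```

```text
[-6.41863931 -0.36479693  8.34159507]
go trans cm [-0.02 -0.09  0.  ] rot deg [ 0.04 -0.03  0.05]
```

Request:
move_arm(rows=[{"translation": [0,0,0],"rot": [0,0,0],"hand": 0.7},{"translation": [0,0,0],"rot": [0,0,0],"hand": 0},{"translation": [0,0,0],"rot": [0,0,0],"hand": 0},{"translation": [0,0,0],"rot": [0,0,0],"hand": 0},{"translation": [0,0,0],"rot": [0,0,0],"hand": 0},{"translation": [0,0,-2],"rot": [0,0,0],"hand": 0},{"translation": [0,0,-6],"rot": [0,0,0],"hand": 0},{"translation": [0,0,-10],"rot": [0,0,0],"hand": 0}])

```text
t: 8.27
eef_pos: [0.6087, 0.0733, 0.1507]
ee_rot: [3.138, -0.001, -1.42]
force: [2.2, -0.1, 0.1]
width: 0.0864
gripper_force: 0.0
```

Request:
move_arm(rows=[{"translation": [0,0,-4],"rot": [0,0,0],"hand": 0},{"translation": [0,0,-8],"rot": [0,0,0],"hand": 0},{"translation": [0,0,-8],"rot": [0,0,0],"hand": 0},{"translation": [0,0,-8],"rot": [0,0,0],"hand": 0},{"translation": [0,0,-8],"rot": [0,0,0],"hand": 0}])

```text
t: 8.68
eef_pos: [0.6096, 0.0738, 0.231]
ee_rot: [-3.141, 0.001, -1.421]
force: [0.8, 0.4, -1.2]
width: 0.0877
gripper_force: 0.0
```

```bash
cat >> pads.py <<'E'
def blk(C,im,c,z0,z1,rad=.045):
    P=seg(C,im,c,rad,z0,z1); print("blk",len(P),*rect(P),P.mean(0).round(4))
E
python3 - <<'E'
from pads import *
st,im,C=pads("w3"); blk(C,im,(.61,.0735),.05,.066,.035)
st,im,C=pads("w3b"); blk(C,im,(.61,.0735),.05,.066,.035)
st,im,C=pads("t3","top"); blk(C,im,(.61,.0735),.05,.067,.035)
go([.6277,-.3146,.2],np.radians(-83.8),st)
E
```

```text
[0.60955529 0.07381827 0.23100101] [-3.14127053e+00  5.35343488e-04 -1.42053585e+00]
882 [610.4  72.4] [64.7 53.7] 8.8 [0.61556359 0.06165497 0.03316976]
4984 [628.7 -50. ] [65.6 55.7] 8.6 [ 0.62871335 -0.05036074  0.03316222]
blk 2045 [609.4  72.8] [50.  40.2] 8.7 [0.6095 0.0722 0.0582]
[0.60916813 0.07364976 0.2300909 ] [ 3.14017163e+00 -2.43371826e-06 -1.42048253e+00]
881 [610.4  72.1] [64.7 53.7] 8.5 [0.61497236 0.06094843 0.03320602]
4993 [628.7 -50.1] [65.7 55.6] 8.6 [ 0.62872138 -0.05044768  0.03316674]
blk 2042 [609.6  72.8] [49.8 40.3] 8.8 [0.6097 0.072  0.0582]
[0.6090545  0.0735706  0.22965253] [ 3.13929581e+00 -3.51640730e-04 -1.42044565e+00]
997 [628.4 -48.8] [65.5 55.7] 8.5 [ 0.62786253 -0.04869621  0.03362063]
blk 176 [623.6  82.7] [19.  27.2] 1.2 [0.6231 0.0823 0.0586]
go trans cm [38.66  3.96  2.99] rot deg [ 0.13 -0.02  2.41]
```

View pics/w3.png

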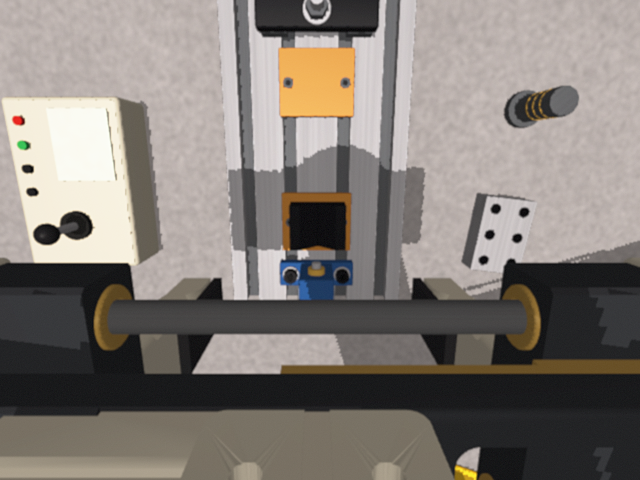

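Low block sits centred on the left pad: view at (317,224), measured 0.6 mm off the pad centre and square to 0.2°. Next the tall block.

Request:
move_arm(rows=[{"translation": [38.6,4,3],"rot": [0,0,2.4],"hand": 0},{"translation": [38.6,4,3],"rot": [0,0,2.4],"hand": 0},{"translation": [38.6,4,3],"rot": [0,0,2.4],"hand": 0},{"translation": [38.6,4,3],"rot": [0,0,2.4],"hand": 0},{"translation": [38.6,4,3],"rot": [0,0,2.4],"hand": 0},{"translation": [38.6,4,3],"rot": [0,0,2.4],"hand": 0},{"translation": [38.6,4,3],"rot": [0,0,2.4],"hand": 0},{"translation": [38.6,4,3],"rot": [0,0,2.4],"hand": 0}])

```text
t: 9.5
eef_pos: [0.6248, -0.2602, 0.2038]
ee_rot: [3.139, 0.0, -1.462]
force: [0.9, 0.4, -0.5]
width: 0.0876
gripper_force: 0.0
```

```bash
python3 -c "
from h import *
go([.6277,-.3146,.2],np.radians(-83.8))"
```

```text
go trans cm [5.44 0.3  0.38] rot deg [0.12 0.03 0.04]
```

Request:
move_arm(rows=[{"translation": [3,0.3,0.4],"rot": [0,0,0],"hand": 0},{"translation": [5,0.3,0.4],"rot": [0,0,0],"hand": 0},{"translation": [5.4,0.3,0.4],"rot": [0,0,0],"hand": 0},{"translation": [5.4,0.3,0.4],"rot": [0,0,0],"hand": 0},{"translation": [5.4,0.3,0.4],"rot": [0,0,0],"hand": 0},{"translation": [5.4,0.3,0.4],"rot": [0,0,0],"hand": 0}])

```text
t: 10.0
eef_pos: [0.6283, -0.3112, 0.201]
ee_rot: [3.141, 0.0, -1.461]
force: [0.1, -0.3, -0.4]
width: 0.0874
gripper_force: 0.0
```

```bash
python3 - <<'E'
from pads import *
st,im,C=pads("w4"); blk(C,im,(.6277,-.3146),.006,.05); blk(C,im,(.6277,-.3146),.03,.05)
m=(np.hypot(C[...,0]-.6277,C[...,1]+.3146)<.02)&(C[...,2]>.02); print(im[m].mean(0))
st=arm.get_state()
P=seg(C,im,(.6277,-.3146),.045,.03,.05); c,s,a=rect(P); go([c[0]/1000,c[1]/1000,.022],np.radians(-83.8),st)
E
```

```text
[ 0.6283276  -0.31117971  0.20098411] [ 3.14096374e+00  3.58496733e-04 -1.46131245e+00]
blk 2366 [ 627.3 -315.3] [46.1 36.3] 6.0 [ 0.6274 -0.317   0.0332]
blk 1599 [ 627.1 -315.4] [45.9 36.3] 5.9 [ 0.6273 -0.316   0.0369]
[164.92289157 157.20481928 150.07650602]
go trans cm [ 0.43  0.18 17.93] rot deg [0.02 0.01 0.1 ]
```

Request:
move_arm(rows=[{"translation": [0.4,0.18,4],"rot": [0,0,0],"hand": 0},{"translation": [0.4,0.18,8],"rot": [0,0,0],"hand": 0},{"translation": [0.4,0.18,12],"rot": [0,0,0],"hand": 0},{"translation": [0.4,0.18,15.5],"rot": [0,0,0],"hand": 0},{"translation": [0.4,0.18,17.5],"rot": [0,0,0],"hand": 0},{"translation": [0.4,0.18,17.9],"rot": [0,0,0],"hand": 0},{"translation": [0.4,0.18,17.9],"rot": [0,0,0],"hand": 0.3},{"translation": [0.4,0.18,17.9],"rot": [0,0,0],"hand": 0.3}])

```text
t: 10.72
eef_pos: [0.6282, -0.3161, 0.0241]
ee_rot: [-3.14, -0.001, -1.461]
force: [0.7, 0.2, 0.5]
width: 0.0794
gripper_force: 0.0
```

Request:
move_arm(rows=[{"translation": [0,0,0],"rot": [0,0,0],"hand": 1},{"translation": [0,0,0],"rot": [0,0,0],"hand": 1},{"translation": [0,0,0],"rot": [0,0,0],"hand": 1},{"translation": [0,0,0],"rot": [0,0,0],"hand": 1},{"translation": [0,0,0],"rot": [0,0,0],"hand": 1},{"translation": [0,0,0],"rot": [0,0,0],"hand": 1},{"translation": [0,0,0],"rot": [0,0,0],"hand": 1},{"translation": [0,0,0],"rot": [0,0,0],"hand": 1}], squeeze=40)

```text
t: 11.38
eef_pos: [0.6272, -0.3165, 0.0231]
ee_rot: [-3.141, -0.0, -1.462]
force: [-1.7, 2.1, 5.9]
width: 0.0459
gripper_force: 40.0
```

Request:
move_arm(rows=[{"translation": [0,0,-1],"rot": [0,0,0],"hand": 1},{"translation": [0,0,-4],"rot": [0,0,0],"hand": 1},{"translation": [0,0,-8],"rot": [0,0,0],"hand": 1},{"translation": [-1,0,-12],"rot": [0,0,0],"hand": 1},{"translation": [-4,0,-14.5],"rot": [0,0,0],"hand": 1},{"translation": [-8,0,-16],"rot": [0,0,0],"hand": 1},{"translation": [-12,0,-16],"rot": [0,0,-1.2],"hand": 1},{"translation": [-16,0,-16],"rot": [0,0,-2.4],"hand": 1}])

```text
t: 12.05
eef_pos: [0.6091, -0.156, 0.1837]
ee_rot: [-3.14, 0.0, -1.421]
force: [0.3, 0.8, -3.9]
width: 0.0456
gripper_force: 40.0
```

```bash
python3 - <<'E'
from h import *
go([.6286,-.0511,.18],np.radians(-81.4))
E
```

```text
go trans cm [-10.08  -3.49   0.38] rot deg [-0.1   0.02 -0.01]
```

Request:
move_arm(rows=[{"translation": [-3.5,-1.2,0.4],"rot": [0,0,0],"hand": 1},{"translation": [-7,-2.4,0.4],"rot": [0,0,0],"hand": 1},{"translation": [-9.5,-3.3,0.4],"rot": [0,0,0],"hand": 1},{"translation": [-10.1,-3.5,3],"rot": [0,0,0],"hand": 1},{"translation": [-10.1,-3.5,6.5],"rot": [0,0,0],"hand": 1},{"translation": [-10.1,-3.5,9.5],"rot": [0,0,0],"hand": 1},{"translation": [-10.1,-3.5,11],"rot": [0,0,0],"hand": 1},{"translation": [-10.1,-3.5,11],"rot": [0,0,0],"hand": 1}])

```text
t: 12.72
eef_pos: [0.6255, -0.0524, 0.0677]
ee_rot: [3.133, 0.001, -1.421]
force: [-0.6, -0.7, -4.3]
width: 0.0463
gripper_force: 40.0
```

Request:
move_arm(rows=[{"translation": [0,0,0],"rot": [0,0,0],"hand": 1},{"translation": [0,0,0],"rot": [0,0,0],"hand": 1},{"translation": [0,0,0],"rot": [0,0,0],"hand": 1},{"translation": [0,0,0],"rot": [0,0,0],"hand": 1}])

```text
t: 13.05
eef_pos: [0.63, -0.0522, 0.0742]
ee_rot: [-3.139, 0.0, -1.42]
force: [-0.1, -0.4, -3.9]
width: 0.0457
gripper_force: 40.0
```

```bash
python3 - <<'E'
from h import *
print(arm.get_state()["force"])
go([.6289,-.0511,.056],np.radians(-81.4))
E
```

```text
[-0.09524002 -0.4165344  -3.88279011]
go trans cm [-0.12  0.1   1.81] rot deg [-0.16  0.    0.02]
```

Request:
move_arm(rows=[{"translation": [-0.12,0.1,0.6],"rot": [0,0,0],"hand": 1},{"translation": [-0.12,0.1,1.0],"rot": [0,0,0],"hand": 1},{"translation": [-0.12,0.1,1.3],"rot": [0,0,0],"hand": 1},{"translation": [-0.12,0.1,1.5],"rot": [0,0,0],"hand": 1},{"translation": [-0.12,0.1,1.65],"rot": [0,0,0],"hand": 1},{"translation": [-0.12,0.1,1.75],"rot": [0,0,0],"hand": 1},{"translation": [-0.12,0.1,1.8],"rot": [0,0,0],"hand": 1},{"translation": [-0.12,0.1,1.8],"rot": [0,0,0],"hand": 1}])

```text
t: 13.72
eef_pos: [0.6276, -0.0512, 0.0561]
ee_rot: [3.141, -0.0, -1.42]
force: [-7.5, 1.8, 12.3]
width: 0.0459
gripper_force: 40.0
```

```bash
python3 - <<'E'
from h import *
print(arm.get_state()["force"])
go([.6289,-.0511,.056],np.radians(-81.4))
E
```

```text
[-7.5047995   1.77563157 12.32164662]
go trans cm [ 0.01 -0.13  0.01] rot deg [ 0.01 -0.02  0.05]
```

Request:
move_arm(rows=[{"translation": [0,0,-0.15],"rot": [0,0,0],"hand": 1},{"translation": [0,-0.1,-0.15],"rot": [0,0,0],"hand": 1},{"translation": [0,-0.1,-0.15],"rot": [0,0,0],"hand": 1},{"translation": [0,-0.1,-0.05],"rot": [0,0,0],"hand": 1},{"translation": [0,-0.1,0],"rot": [0,0,0],"hand": 1},{"translation": [0,-0.1,0],"rot": [0,0,0],"hand": 1}])

```text
t: 14.22
eef_pos: [0.6293, -0.051, 0.0561]
ee_rot: [-3.141, -0.0, -1.42]
force: [-5.8, 1.8, 12.6]
width: 0.0457
gripper_force: 40.0
```

Request:
move_arm(rows=[{"translation": [0,0,0],"rot": [0,0,0],"hand": 0.7},{"translation": [0,0,0],"rot": [0,0,0],"hand": 0},{"translation": [0,0,0],"rot": [0,0,0],"hand": 0},{"translation": [0,0,0],"rot": [0,0,0],"hand": 0},{"translation": [0,0,0],"rot": [0,0,0],"hand": 0},{"translation": [0,0,-2],"rot": [0,0,0],"hand": 0},{"translation": [0,0,-6],"rot": [0,0,0],"hand": 0},{"translation": [0,0,-10],"rot": [0,0,0],"hand": 0}])

```text
t: 14.88
eef_pos: [0.6278, -0.0513, 0.1537]
ee_rot: [3.137, -0.0, -1.42]
force: [1.7, 0.6, -0.1]
width: 0.0852
gripper_force: 0.0
```

Request:
move_arm(rows=[{"translation": [-3,0,-4],"rot": [0,0,0],"hand": 0},{"translation": [-6,0,-8],"rot": [0,0,0],"hand": 0},{"translation": [-6,0,-8],"rot": [0,0,0],"hand": 0},{"translation": [-6,0,-8],"rot": [0,0,0],"hand": 0},{"translation": [-6,0,-8],"rot": [0,0,0],"hand": 0},{"translation": [-6,0,-8],"rot": [0,0,0],"hand": 0}])

```text
t: 15.38
eef_pos: [0.6193, 0.0081, 0.2333]
ee_rot: [3.14, 0.0, -1.42]
force: [0.2, -0.5, -0.0]
width: 0.0876
gripper_force: 0.0
```

```bash
python3 - <<'E'
from pads import *
for k in "ab":
    st,im,C=pads("w5"+k); blk(C,im,(.6095,.0728),.05,.067,.036); blk(C,im,(.6287,-.05),.05,.08,.036)
go([.437,.188,.2],np.radians(-40),st)
E
```

```text
[0.6193416  0.00807785 0.23327438] [ 3.14001620e+00  9.77491284e-05 -1.42034810e+00]
852 [611.4  65. ] [65.  41.4] 9.3 [0.61471667 0.05594632 0.03302432]
844 [627.6 -43.3] [65.1 41.1] 8.9 [ 0.62138415 -0.03420876  0.03317759]
blk 1106 [610.4  65.5] [49.8 26.1] 8.6 [0.6108 0.0631 0.0577]
blk 2458 [629.2 -49.8] [46.1 36.1] 8.4 [ 0.6293 -0.0502  0.0671]
[0.61925437 0.00779662 0.23285281] [ 3.13918377e+00 -7.44775706e-05 -1.42077587e+00]
847 [611.4  65.1] [65.2 41. ] 8.8 [0.61554642 0.0557464  0.03293247]
788 [627.7 -43.2] [64.9 40.1] 8.8 [ 0.62129313 -0.03420622  0.03314823]
blk 1085 [610.6  65.1] [50.1 25.5] 8.7 [0.6108 0.0629 0.0577]
blk 2489 [629.2 -49.7] [45.8 36.1] 7.7 [ 0.6293 -0.0499  0.067 ]
go trans cm [-20.54  15.32   3.32] rot deg [  0.13   0.05 -41.4 ]
```

View pics/w5b.png

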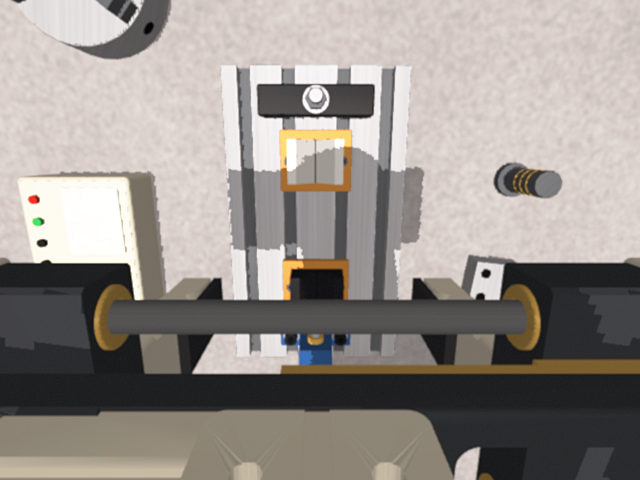

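Both blocks are seated and square on their pads (tall at (315,160), low at (317,300), which the gripper partly hides). Measured errors are under 1 mm. Next the jack.

```bash
python3 - <<'E'
from h import *
go([.437,.188,.2],np.radians(-81.4))
E
```

```text
go trans cm [-20.56  15.32   3.31] rot deg [ 0.15 -0.01 -0.02]
```

Request:
move_arm(rows=[{"translation": [-20.5,15.3,0],"rot": [0,0,0],"hand": 0},{"translation": [-20.5,15.3,0],"rot": [0,0,0],"hand": 0},{"translation": [-20.5,15.3,0],"rot": [0,0,0],"hand": 0},{"translation": [-20.5,15.3,0],"rot": [0,0,0],"hand": 0},{"translation": [-20.5,15.3,3.3],"rot": [0,0,0],"hand": 0},{"translation": [-20.5,15.3,3.3],"rot": [0,0,0],"hand": 0},{"translation": [-20.5,15.3,3.3],"rot": [0,0,0],"hand": 0},{"translation": [-20.5,15.3,3.3],"rot": [0,0,0],"hand": 0}])

```text
t: 16.15
eef_pos: [0.4354, 0.1885, 0.1995]
ee_rot: [3.139, -0.002, -1.418]
force: [-0.5, -0.4, 0.7]
width: 0.0873
gripper_force: 0.0
```

Request:
move_arm(rows=[{"translation": [0,0,0],"rot": [0,0,0],"hand": 0},{"translation": [0,0,0],"rot": [0,0,0],"hand": 0},{"translation": [0,0,0],"rot": [0,0,0],"hand": 0}])

```text
t: 16.4
eef_pos: [0.4386, 0.1874, 0.2013]
ee_rot: [3.141, -0.0, -1.422]
force: [0.3, 0.3, 0.3]
width: 0.0881
gripper_force: 0.0
```

```bash
python3 - <<'E'
from pads import *
st,im,C=pads("w6"); blk(C,im,(.437,.188),.006,.05,.03); blk(C,im,(.437,.188),.028,.05,.03); blk(C,im,(.437,.188),.006,.022,.03)
P=seg(C,im,(.437,.188),.03,.028,.05); c,s,a=rect(P); go([c[0]/1000,c[1]/1000,.016],np.radians(-81.4),arm.get_state())
E
```

```text
[0.43862685 0.18742623 0.20131708] [ 3.14140992e+00 -3.86685576e-04 -1.42162194e+00]
1604 [609.9  72.9] [66.  56.1] 8.2 [0.59593991 0.07912483 0.0330633 ]
blk 765 [437.3 188.4] [27.  27.9] 69.7 [0.4376 0.1865 0.0256]
blk 383 [436.7 188.7] [18.6 19.4] 8.2 [0.4371 0.1884 0.0321]
blk 321 [438.  185.2] [28. 21.] 12.5 [0.4384 0.1825 0.0186]
go trans cm [-0.16  0.17 18.54] rot deg [ 0.01 -0.01 -0.07]
```

Request:
move_arm(rows=[{"translation": [-0.15,0.15,4],"rot": [0,0,0],"hand": 0},{"translation": [-0.15,0.15,8],"rot": [0,0,0],"hand": 0},{"translation": [-0.15,0.15,12],"rot": [0,0,0],"hand": 0},{"translation": [-0.15,0.15,15.5],"rot": [0,0,0],"hand": 0},{"translation": [-0.15,0.15,17.7],"rot": [0,0,0],"hand": 0.3},{"translation": [-0.15,0.15,18.4],"rot": [0,0,0],"hand": 0.4},{"translation": [-0.15,0.15,18.4],"rot": [0,0,0],"hand": 0.5},{"translation": [-0.15,0.15,18.4],"rot": [0,0,0],"hand": 0.5}])

```text
t: 17.12
eef_pos: [0.437, 0.1891, 0.0176]
ee_rot: [3.142, -0.0, -1.421]
force: [0.1, -0.8, 0.2]
width: 0.0664
gripper_force: 0.0
```

Request:
move_arm(rows=[{"translation": [0,0,0],"rot": [0,0,0],"hand": 0.65},{"translation": [0,0,0],"rot": [0,0,0],"hand": 1},{"translation": [0,0,0],"rot": [0,0,0],"hand": 1},{"translation": [0,0,0],"rot": [0,0,0],"hand": 1},{"translation": [0,0,0],"rot": [0,0,0],"hand": 1},{"translation": [0,0,0],"rot": [0,0,0],"hand": 1},{"translation": [0,0,0],"rot": [0,0,0],"hand": 1},{"translation": [0,0,0],"rot": [0,0,0],"hand": 1}], squeeze=25)

```text
t: 17.78
eef_pos: [0.4363, 0.1895, 0.0178]
ee_rot: [-3.141, 0.0, -1.42]
force: [-1.1, -0.4, 6.1]
width: 0.0271
gripper_force: 25.0
```

Request:
move_arm(rows=[{"translation": [0,0,0],"rot": [0,0,0],"hand": 1},{"translation": [0,0,0],"rot": [0,0,0],"hand": 1},{"translation": [0,0,0],"rot": [0,0,0],"hand": 1}])

```text
t: 18.03
eef_pos: [0.4363, 0.1895, 0.0177]
ee_rot: [-3.141, 0.0, -1.42]
force: [-1.7, -0.8, 6.0]
width: 0.0271
gripper_force: 25.0
```

```bash
python3 - <<'E'
from h import *
go([.6193,.0122,.0427],np.radians(-81.4))
E
```

```text
go trans cm [ 20.28 -15.43  -2.49] rot deg [-0.02  0.01  0.04]
```

Request:
move_arm(rows=[{"translation": [0,0,-1],"rot": [0,0,0],"hand": 1},{"translation": [0,0,-4.5],"rot": [0,0,0],"hand": 1},{"translation": [1.5,-1.2,-8],"rot": [0,0,0],"hand": 1},{"translation": [4,-3,-11],"rot": [0,0,0],"hand": 1},{"translation": [7,-5.3,-13],"rot": [0,0,0],"hand": 1},{"translation": [10,-7.6,-14],"rot": [0,0,0],"hand": 1},{"translation": [13,-9.9,-14],"rot": [0,0,0],"hand": 1},{"translation": [16,-12.2,-14],"rot": [0,0,0],"hand": 1}])

```text
t: 18.7
eef_pos: [0.5822, 0.0482, 0.1584]
ee_rot: [-3.14, 0.001, -1.42]
force: [0.1, 0.6, -1.2]
width: 0.0271
gripper_force: 25.0
```

Request:
move_arm(rows=[{"translation": [2.5,-1.9,0],"rot": [0,0,0],"hand": 1},{"translation": [4.3,-3.2,0],"rot": [0,0,0],"hand": 1},{"translation": [4.3,-3.2,2],"rot": [0,0,0],"hand": 1},{"translation": [4.3,-3.2,5],"rot": [0,0,0],"hand": 1},{"translation": [4.3,-3.2,8],"rot": [0,0,0],"hand": 1},{"translation": [4.3,-3.2,9],"rot": [0,0,0],"hand": 1},{"translation": [4.3,-3.2,9],"rot": [0,0,0],"hand": 1},{"translation": [4.3,-3.2,9],"rot": [0,0,0],"hand": 1}])

```text
t: 19.37
eef_pos: [0.619, 0.0117, 0.0675]
ee_rot: [3.141, -0.001, -1.42]
force: [0.6, 0.5, -1.3]
width: 0.0275
gripper_force: 25.0
```

Request:
move_arm(rows=[{"translation": [0,0,0],"rot": [0,0,0],"hand": 1},{"translation": [0,0,0],"rot": [0,0,0],"hand": 1},{"translation": [0,0,0],"rot": [0,0,0],"hand": 1}])

```text
t: 19.62
eef_pos: [0.6198, 0.0121, 0.0692]
ee_rot: [-3.139, 0.0, -1.42]
force: [0.3, 0.4, -1.2]
width: 0.0271
gripper_force: 25.0
```

```bash
python3 - <<'E'
from h import *
print(arm.get_state()["force"])
go([.6193,.0122,.0427],np.radians(-81.4))
E
```

```text
[ 0.28866324  0.42166458 -1.15304086]
go trans cm [-0.02  0.06  2.65] rot deg [-0.16  0.02  0.05]
```

Request:
move_arm(rows=[{"translation": [0,0,0.8],"rot": [0,0,0],"hand": 1},{"translation": [0,0,1.5],"rot": [0,0,0],"hand": 1},{"translation": [0,0,2.0],"rot": [0,0,0],"hand": 1},{"translation": [0,0,2.3],"rot": [0,0,0],"hand": 1},{"translation": [0,0,2.45],"rot": [0,0,0],"hand": 1},{"translation": [0,0,2.55],"rot": [0,0,0],"hand": 1},{"translation": [0,0,2.6],"rot": [0,0,0],"hand": 1},{"translation": [0,0,2.6],"rot": [0,0,0],"hand": 1}])

```text
t: 20.28
eef_pos: [0.6182, 0.0115, 0.0427]
ee_rot: [3.141, -0.0, -1.42]
force: [-7.3, 1.2, 14.2]
width: 0.0272
gripper_force: 25.0
```

```bash
python3 - <<'E'
from h import *
print(arm.get_state()["force"])
go([.6193,.0122,.0427],np.radians(-81.4))
E
```

```text
[-7.25792939  1.21701331 14.18375661]
go trans cm [-0.05 -0.12 -0.  ] rot deg [ 0.06 -0.03  0.05]
```

Contact made. I nudge the jack 1 mm into place, release it and look.

Request:
move_arm(rows=[{"translation": [0,0,-0.15],"rot": [0,0,0],"hand": 1},{"translation": [-0.05,-0.08,-0.15],"rot": [0,0,0],"hand": 1},{"translation": [-0.05,-0.08,-0.1],"rot": [0,0,0],"hand": 1},{"translation": [-0.05,-0.08,-0.05],"rot": [0,0,0],"hand": 1},{"translation": [-0.05,-0.08,-0.05],"rot": [0,0,0],"hand": 1},{"translation": [-0.05,-0.08,-0.05],"rot": [0,0,0],"hand": 0.6},{"translation": [-0.05,-0.08,-0.05],"rot": [0,0,0],"hand": 0.3},{"translation": [-0.05,-0.08,-0.05],"rot": [0,0,0],"hand": 0.3}])

```text
t: 20.95
eef_pos: [0.6197, 0.0123, 0.0416]
ee_rot: [3.141, -0.0, -1.42]
force: [-0.2, -0.1, 0.5]
width: 0.0419
gripper_force: 0.0
```

Request:
move_arm(rows=[{"translation": [0,0,0],"rot": [0,0,0],"hand": 0},{"translation": [0,0,0],"rot": [0,0,0],"hand": 0},{"translation": [0,0,-3],"rot": [0,0,0],"hand": 0},{"translation": [0,0,-7],"rot": [0,0,0],"hand": 0},{"translation": [-1,0,-11],"rot": [0,0,0],"hand": 0},{"translation": [-3,0,-15],"rot": [0,0,0],"hand": 0},{"translation": [-6,0,-19],"rot": [0,0,0],"hand": 0},{"translation": [-6,0,-19],"rot": [0,0,0],"hand": 0}])

```text
t: 21.62
eef_pos: [0.6128, 0.074, 0.2385]
ee_rot: [-3.132, 0.001, -1.419]
force: [1.5, 0.0, 0.7]
width: 0.0872
gripper_force: 0.0
```

Request:
move_arm(rows=[{"translation": [0,0,0],"rot": [0,0,0],"hand": 0},{"translation": [0,0,0],"rot": [0,0,0],"hand": 0},{"translation": [0,0,0],"rot": [0,0,0],"hand": 0}])

```text
t: 21.87
eef_pos: [0.6099, 0.0713, 0.2306]
ee_rot: [3.14, -0.0, -1.42]
force: [-0.4, -0.5, -0.4]
width: 0.0876
gripper_force: 0.0
```

```bash
python3 - <<'E'
from pads import *
st,im,C=pads("w7"); blk(C,im,(.6095,.0728),.05,.067,.036); blk(C,im,(.6287,-.05),.05,.08,.036)
blk(C,im,(.6193,.0115),.053,.065,.022);blk(C,im,(.6193,.0115),.032,.065,.025)
z=np.load("top0.npz"); C=cloud("top",z["d"]); I=z["im"].astype(int)
red=(I[...,0]>120)&(I[...,0]-I[...,2]>60)&(I[...,0]>1.4*I[...,2])
P=C[red&(C[...,2]>.045)&(np.hypot(C[...,0]-.45,C[...,1]-.367)<.03)]; print(len(P),P.mean(0))
P=seg(C,z["im"],(.452,.367),.12,.04,.09)
print(rect(P))
E
```

```text
[0.60989925 0.07127964 0.23060222] [ 3.13964962e+00 -8.53479871e-05 -1.42043706e+00]
914 [610.6  72.7] [65. 54.] 8.7 [0.61532829 0.06253405 0.03320972]
1720 [628.8 -50. ] [65.6 55.7] 8.3 [ 0.62716453 -0.04085429  0.03331087]
blk 2036 [609.4  72.8] [50.  40.5] 8.7 [0.6095 0.072  0.0582]
blk 3115 [629.2 -49.9] [46.1 36.7] 8.6 [ 0.6292 -0.0492  0.0667]
blk 420 [620.1  11.5] [18.8 18.3] 8.6 [0.6201 0.0116 0.0572]
blk 808 [619.9  11.8] [27.1 27.9] 8.5 [0.6201 0.0115 0.0513]
59 [0.45124607 0.3677869  0.05815588]
(array([454. , 367.7]), array([ 37. , 175.2]), 78.1)
```

View pics/w7.png

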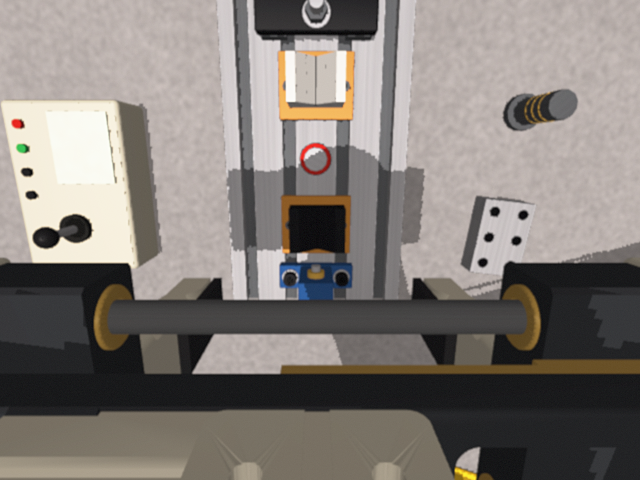

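Jack is at (316,158), between the blocks and in line, within 0.7 mm of the midpoint. Now the shaft: I fly over and look.

```bash
python3 - <<'E'
from h import *
go([.4277,.3727,.22],np.radians(-11.9))
E
```

```text
go trans cm [-32.55  13.5    1.05] rot deg [  0.15   0.07 -69.5 ]
```

Request:
move_arm(rows=[{"translation": [-32.5,13.5,1],"rot": [0,0,-69.5],"hand": 0},{"translation": [-32.5,13.5,1],"rot": [0,0,-69.5],"hand": 0},{"translation": [-32.5,13.5,1],"rot": [0,0,-69.5],"hand": 0},{"translation": [-32.5,13.5,1],"rot": [0,0,-69.5],"hand": 0},{"translation": [-32.5,13.5,1],"rot": [0,0,-69.5],"hand": 0},{"translation": [-32.5,13.5,1],"rot": [0,0,-69.5],"hand": 0},{"translation": [-32.5,13.5,1],"rot": [0,0,-69.5],"hand": 0},{"translation": [-32.5,13.5,1],"rot": [0,0,-69.5],"hand": 0}])

```text
t: 22.58
eef_pos: [0.4368, 0.3572, 0.2211]
ee_rot: [3.139, 0.0, -0.415]
force: [1.5, 0.4, -0.3]
width: 0.0876
gripper_force: 0.0
```

```bash
python3 - <<'E'
from h import *
go([.4277,.3727,.22],np.radians(-11.9))
E
```

```text
go trans cm [-1.46 -1.06  0.11] rot deg [  0.13   0.03 -11.88]
```

Request:
move_arm(rows=[{"translation": [-1.5,-1,0],"rot": [0,0,-6],"hand": 0},{"translation": [-1.5,-1,0],"rot": [0,0,-11.9],"hand": 0},{"translation": [-1.5,-1,0],"rot": [0,0,-11.9],"hand": 0},{"translation": [-1.5,-1,0],"rot": [0,0,-11.9],"hand": 0},{"translation": [-1.5,-1,0],"rot": [0,0,-11.9],"hand": 0},{"translation": [-1.5,-1,0],"rot": [0,0,-11.9],"hand": 0}])

```text
t: 23.08
eef_pos: [0.429, 0.371, 0.222]
ee_rot: [3.141, 0.0, -0.216]
force: [-0.1, 0.4, 0.4]
width: 0.0877
gripper_force: 0.0
```

```bash
cat > sh.py <<'E'
from pads import *
def shaft(nm,c=(.452,.367),z0=.044,z1=.09,n="wrist"):
    st,im,C=pads(nm,n); I=im.astype(int)
    m=(np.hypot(C[...,0]-c[0],C[...,1]-c[1])<.12)&(C[...,2]>z0)&(C[...,2]<z1)
    m=cv2.morphologyEx(m.astype(np.uint8),cv2.MORPH_OPEN,np.ones((3,3)))>0
    yl=(I[...,0]>130)&(I[...,1]>110)&(I[...,2]<80); m&=~yl
    cop=m&(I[...,0]-I[...,2]>50)
    P=C[m]; print("shaft",len(P),*rect(P),"ztop",np.percentile(P[:,2],99).round(4))
    B=C[cop]; print("band",len(B),B.mean(0).round(4) if len(B) else None, rect(B) if len(B)>5 else None)
    return st,im,C,m
E
python3 - <<'E'
from sh import *
st,im,C,m=shaft("w8")
P=C[m]; a=np.radians(-11.9); s=(P[:,:2]-[.4512,.3678])@[np.cos(a),np.sin(a)]; t=(P[:,:2]-[.4512,.3678])@[-np.sin(a),np.cos(a)]
for lo in range(-90,95,15):
    k=(s*1000>=lo)&(s*1000<lo+15)
    if k.sum()>10: print(lo,k.sum(),(t[k].min()*1000).round(1),(t[k].max()*1000).round(1),(P[k,2].max()*1000).round(1))
print(st["eef_pos"])
E
```

```text
[0.42897715 0.37096522 0.22201757] [ 3.14079653e+00  2.37745236e-04 -2.16486094e-01]
shaft 5211 [454.6 367.7] [ 33.  175.1] 76.7 ztop 0.0676
band 415 [0.4613 0.3672 0.0558] (array([458.8, 366.7]), array([ 33. , 163.4]), 76.7)
-90 318 -13.1 19.1 68.4
-75 577 -14.0 18.9 68.9
-60 589 -14.0 18.2 68.4
-45 658 -14.9 18.2 68.8
-30 326 -7.0 10.0 60.7
-15 342 -7.9 8.7 60.6
0 353 -8.0 9.3 61.3
15 380 -8.9 8.3 61.0
30 376 -8.9 8.1 61.0
45 407 -9.9 13.7 60.5
60 430 -9.9 7.6 61.3
75 435 -9.9 7.4 61.0
90 20 -9.9 7.1 60.1
[0.42897715 0.37096522 0.22201757]
```

View pics/w8.png

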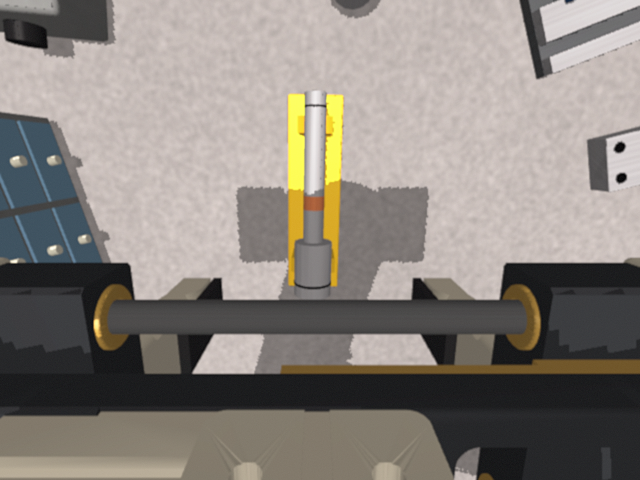

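The view shows the shaft along image column 315: thick end at (313,265), copper band at (314,202), thin end at (316,95). Measured yaw −13.3°, band (452.2, 368.3), length 175 mm and top heights match. Grasp at x = −21.5 mm, on the thin part by the centre of mass.

```bash
python3 - <<'E'
from h import *
go([.4313,.3732,.047],np.radians(-13.3))
E
```

```text
go trans cm [ 0.18 -0.27 17.52] rot deg [0.02 0.01 0.93]
```

Request:
move_arm(rows=[{"translation": [0.18,-0.27,4],"rot": [0,0,0.9],"hand": 0},{"translation": [0.18,-0.27,8],"rot": [0,0,0.9],"hand": 0},{"translation": [0.18,-0.27,11],"rot": [0,0,0.9],"hand": 0},{"translation": [0.18,-0.27,14],"rot": [0,0,0.9],"hand": 0},{"translation": [0.18,-0.27,16],"rot": [0,0,0.9],"hand": 0},{"translation": [0.18,-0.27,17.2],"rot": [0,0,0.9],"hand": 0},{"translation": [0.18,-0.27,17.5],"rot": [0,0,0.9],"hand": 0.3},{"translation": [0.18,-0.27,17.5],"rot": [0,0,0.9],"hand": 0.5}])

```text
t: 23.8
eef_pos: [0.4309, 0.3733, 0.0467]
ee_rot: [3.14, 0.0, -0.23]
force: [-0.1, -0.4, 0.3]
width: 0.0793
gripper_force: 0.0
```

```bash
python3 - <<'E'
from h import *
go([.4313,.3732,.047],np.radians(-13.3))
E
```

```text
go trans cm [ 0.04  0.   -0.03] rot deg [0.11 0.03 0.12]
```

Request:
move_arm(rows=[{"translation": [0,0,0],"rot": [0,0,0],"hand": 0.7},{"translation": [0,0,0],"rot": [0,0,0],"hand": 0.7},{"translation": [0,0,0],"rot": [0,0,0],"hand": 0.7},{"translation": [0,0,0],"rot": [0,0,0],"hand": 0.7},{"translation": [0,0,0],"rot": [0,0,0],"hand": 0.7},{"translation": [0,0,0],"rot": [0,0,0],"hand": 0.7},{"translation": [0,0,0],"rot": [0,0,0],"hand": 0.75},{"translation": [0,0,0],"rot": [0,0,0],"hand": 1}], squeeze=15)

```text
t: 24.47
eef_pos: [0.4308, 0.3742, 0.0475]
ee_rot: [-3.141, -0.0, -0.228]
force: [0.0, -0.5, -0.4]
width: 0.0266
gripper_force: 0.0
```

Request:
move_arm(rows=[{"translation": [0,0,0],"rot": [0,0,0],"hand": 1},{"translation": [0,0,0],"rot": [0,0,0],"hand": 1},{"translation": [0,0,0],"rot": [0,0,0],"hand": 1},{"translation": [0,0,0],"rot": [0,0,0],"hand": 1}], squeeze=15)

```text
t: 24.8
eef_pos: [0.4307, 0.3739, 0.0474]
ee_rot: [3.141, 0.0, -0.228]
force: [-0.7, -1.5, 1.7]
width: 0.0176
gripper_force: 15.0
```

Request:
move_arm(rows=[{"translation": [0,0,0],"rot": [0,0,0],"hand": 1},{"translation": [0,0,0],"rot": [0,0,0],"hand": 1},{"translation": [0,0,0],"rot": [0,0,0],"hand": 1}], squeeze=55)

```text
t: 25.05
eef_pos: [0.4307, 0.3739, 0.0474]
ee_rot: [3.141, 0.0, -0.228]
force: [-0.7, -2.4, 2.1]
width: 0.0161
gripper_force: 55.0
```

```bash
python3 - <<'E'
from h import *
s=arm.get_state();print(s["eef_pos"],s["ee_rot"],s["width"],s["gripper_force"])
E
```

```text
[0.43068966 0.37389735 0.04740982] [ 3.14106096e+00  1.44963054e-04 -2.28415724e-01] 0.016128613149709415 54.99650716781616
```

Request:
move_arm(rows=[{"translation": [0,0,-0.5],"rot": [0,0,0],"hand": 1},{"translation": [0,0,-1.2],"rot": [0,0,0],"hand": 1},{"translation": [0,0,-2.5],"rot": [0,0,0],"hand": 1},{"translation": [0,0,-4.5],"rot": [0,0,0],"hand": 1},{"translation": [0,0,-7],"rot": [0,0,0],"hand": 1},{"translation": [0,0,-10],"rot": [0,0,0],"hand": 1},{"translation": [0,0,-12.5],"rot": [0,0,0],"hand": 1},{"translation": [0,0,-14],"rot": [0,0,0],"hand": 1}])

```text
t: 25.72
eef_pos: [0.4313, 0.375, 0.1908]
ee_rot: [-3.138, -0.001, -0.228]
force: [0.2, 0.3, -5.6]
width: 0.0164
gripper_force: 55.0
```

```bash
cat > hold.py <<'E'
from h import *
def hold(nm):
    st=arm.get_state(); im,d=arm.grab_frame("wrist"); save(nm,im); C=cloud("wrist",d,st); Q=(C-st["eef_pos"])@mat(st["ee_rot"])*1000
    m=(abs(Q[...,1])<14)&(Q[...,0]>12)&(Q[...,0]<120)&(abs(Q[...,2])<40)&(d>0); q=Q[m]; I=im[m].astype(int)
    print(st["eef_pos"],st["ee_rot"],st["force"],st["width"])
    for lo in range(12,120,12):
        k=(q[:,0]>=lo)&(q[:,0]<lo+12)
        if k.sum()>20: print(lo,k.sum(),"y",np.percentile(q[k,1],[2,98]).round(1),"ztop",np.percentile(q[k,2],5).round(1))
    b=I[:,0]-I[:,2]>50; print("band x",b.sum(),np.percentile(q[b,0],[2,50,98]).round(1) if b.sum() else None,"xmax",q[:,0].max())
    return st
E
python3 - <<'E'
from hold import *
st=hold("w9"); go([.616,.0334,.19],np.radians(-81.1),st)
E
```

```text
[0.43127127 0.37497467 0.19080057] [-3.13826001e+00 -1.26817741e-03 -2.27955761e-01] [ 0.15943304  0.34006535 -5.57585818] 0.016429267075120838
12 1269 y [-7.9  9.2] ztop -12.2
24 1363 y [-8.   9.4] ztop -12.1
36 1429 y [-7.8  9.2] ztop -12.0
48 1524 y [-7.7  9.3] ztop -12.0
60 1648 y [-7.7  9.4] ztop -12.0
72 1751 y [-7.5  9.4] ztop -12.1
84 1878 y [-7.5  9.5] ztop -12.1
96 2022 y [-7.4  9.6] ztop -12.2
108 747 y [-7.2  9.6] ztop -12.0
band x 1589 [16.9 23.9 81.7] xmax 112.692743827535
go trans cm [2.571e+01 2.910e+01 2.000e-02] rot deg [-2.100e-01  5.000e-02  6.804e+01]
```

Request:
move_arm(rows=[{"translation": [1.5,1.5,0],"rot": [0,0,3],"hand": 1},{"translation": [4,4.5,0],"rot": [0,0,9],"hand": 1},{"translation": [6.5,7.5,0],"rot": [0,0,15],"hand": 1},{"translation": [9,10.5,0],"rot": [0,0,21],"hand": 1},{"translation": [11.5,13.2,0],"rot": [0,0,27],"hand": 1},{"translation": [14,16,0],"rot": [0,0,33],"hand": 1},{"translation": [16.5,18.7,0],"rot": [0,0,39],"hand": 1},{"translation": [19,21.5,0],"rot": [0,0,45],"hand": 1}])

```text
t: 26.43
eef_pos: [0.5672, 0.1201, 0.1866]
ee_rot: [3.141, 0.001, -1.019]
force: [1.0, 1.1, -4.7]
width: 0.0166
gripper_force: 55.0
```

```bash
python3 - <<'E'
from h import *
go([.616,.0334,.19],np.radians(-81.1))
E
```

```text
go trans cm [ 9.94  0.39 -0.35] rot deg [ 0.06  0.03 22.72]
```

Request:
move_arm(rows=[{"translation": [2.5,0.1,0],"rot": [0,0,6],"hand": 1},{"translation": [5,0.2,0],"rot": [0,0,12],"hand": 1},{"translation": [7.3,0.3,0],"rot": [0,0,17],"hand": 1},{"translation": [9,0.4,0],"rot": [0,0,21],"hand": 1},{"translation": [9.9,0.4,0],"rot": [0,0,22.7],"hand": 1},{"translation": [9.9,0.4,0],"rot": [0,0,22.7],"hand": 1},{"translation": [9.9,0.4,0],"rot": [0,0,22.7],"hand": 1},{"translation": [9.9,0.4,0],"rot": [0,0,22.7],"hand": 1}])

```text
t: 27.1
eef_pos: [0.6156, 0.0362, 0.1869]
ee_rot: [3.141, 0.0, -1.408]
force: [0.3, -0.1, -5.3]
width: 0.0163
gripper_force: 55.0
```

Request:
move_arm(rows=[{"translation": [0,0,0],"rot": [0,0,0],"hand": 1},{"translation": [0,0,0],"rot": [0,0,0],"hand": 1},{"translation": [0,0,0],"rot": [0,0,0],"hand": 1}])

```text
t: 27.35
eef_pos: [0.616, 0.0363, 0.1876]
ee_rot: [-3.141, 0.0, -1.409]
force: [-0.2, -0.1, -6.5]
width: 0.0168
gripper_force: 55.0
```

```bash
python3 - <<'E'
from hold import *
st=hold("w10"); go([.616,.0334,.0664],np.radians(-81.1),st)
E
```

```text
[0.61597518 0.03632552 0.18757709] [-3.14139327e+00  1.31484874e-04 -1.40858399e+00] [-0.18049001 -0.09109348 -6.49509792] 0.01684120793598307
12 1263 y [-8.7  8.6] ztop -12.1
24 1375 y [-8.6  8.8] ztop -12.1
36 1423 y [-8.4  8.6] ztop -12.0
48 1528 y [-8.4  8.7] ztop -12.0
60 1645 y [-8.3  8.7] ztop -12.0
72 1735 y [-8.1  8.7] ztop -12.0
84 1876 y [-8.3  8.7] ztop -12.1
96 2021 y [-8.2  8.9] ztop -12.2
108 801 y [-7.9  8.5] ztop -12.0
band x 1341 [17.4 23.3 29. ] xmax 113.05206238626886
go trans cm [ 0.29  0.05 12.12] rot deg [-0.01  0.01  0.39]
```

View pics/w10.png

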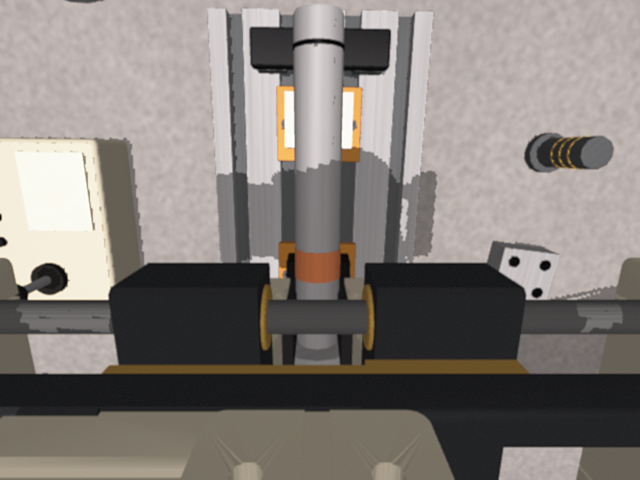

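Shaft is level in the hand (column 317), thin end towards the strap clamp, copper band at (318,267). Descend to just above the vees.

Request:
move_arm(rows=[{"translation": [0.25,0.05,2],"rot": [0,0,0.3],"hand": 1},{"translation": [0.25,0.05,5],"rot": [0,0,0.3],"hand": 1},{"translation": [0.25,0.05,7.5],"rot": [0,0,0.3],"hand": 1},{"translation": [0.25,0.05,9.2],"rot": [0,0,0.3],"hand": 1},{"translation": [0.25,0.05,10],"rot": [0,0,0.3],"hand": 1},{"translation": [0.25,0.05,10.2],"rot": [0,0,0.3],"hand": 1},{"translation": [0.25,0.05,10.2],"rot": [0,0,0.3],"hand": 1},{"translation": [0.25,0.05,10.2],"rot": [0,0,0.3],"hand": 1}])

```text
t: 28.07
eef_pos: [0.6171, 0.0334, 0.0868]
ee_rot: [-3.14, -0.0, -1.415]
force: [-0.0, -0.6, -5.8]
width: 0.0165
gripper_force: 55.0
```

Request:
move_arm(rows=[{"translation": [0,0,0],"rot": [0,0,0],"hand": 1},{"translation": [0,0,0],"rot": [0,0,0],"hand": 1},{"translation": [0,0,0],"rot": [0,0,0],"hand": 1}])

```text
t: 28.32
eef_pos: [0.6166, 0.0332, 0.0865]
ee_rot: [-3.14, 0.0, -1.415]
force: [0.2, 0.4, -5.9]
width: 0.0165
gripper_force: 55.0
```

```bash
python3 - <<'E'
from hold import *
st=hold("w11"); go([.616,.0339,.066],np.radians(-81.1),st)
E
```

```text
[0.61655421 0.03323951 0.08646212] [-3.13992723e+00  2.77022859e-04 -1.41503545e+00] [ 0.21095265  0.44222819 -5.92237152] 0.016511548948069627
12 1265 y [-8.5  8.6] ztop -12.1
24 1378 y [-8.6  8.7] ztop -12.1
36 1422 y [-8.3  8.6] ztop -12.0
48 1524 y [-8.4  8.6] ztop -12.0
60 1893 y [-13.1  12.9] ztop -11.9
72 2281 y [-13.4  13.4] ztop -11.9
84 2434 y [-13.5  13.3] ztop -11.9
96 2326 y [-13.   12.9] ztop -12.1
108 800 y [-7.9  8.6] ztop -12.1
band x 1366 [17.3 23.4 61.2] xmax 113.07283665807903
go trans cm [-0.07  0.05  2.05] rot deg [-0.1   0.02  0.02]
```

Request:
move_arm(rows=[{"translation": [-0.07,0,0.4],"rot": [0,0,0],"hand": 1},{"translation": [-0.07,0,0.8],"rot": [0,0,0],"hand": 1},{"translation": [-0.07,0,1.1],"rot": [0,0,0],"hand": 1},{"translation": [-0.07,0,1.35],"rot": [0,0,0],"hand": 1},{"translation": [-0.07,0,1.5],"rot": [0,0,0],"hand": 1},{"translation": [-0.07,0,1.6],"rot": [0,0,0],"hand": 1},{"translation": [-0.07,0,1.7],"rot": [0,0,0],"hand": 1},{"translation": [-0.07,0,1.7],"rot": [0,0,0],"hand": 1}])

```text
t: 29.03
eef_pos: [0.6159, 0.0337, 0.0682]
ee_rot: [3.141, -0.0, -1.415]
force: [0.2, 0.9, -6.2]
width: 0.0167
gripper_force: 55.0
```

```bash
python3 - <<'E'
from hold import *
st=arm.get_state(); print(st["force"],st["moment"]); go([.616,.0339,.066],np.radians(-81.1),st)
E
```

```text
[ 0.20520973  0.87412853 -6.22199378] [ 0.04755342 -0.02890413 -0.01471722]
go trans cm [-0.02 -0.01  0.22] rot deg [ 0.02 -0.    0.02]
```

Request:
move_arm(rows=[{"translation": [0,0,0.05],"rot": [0,0,0],"hand": 1},{"translation": [0,0,0.1],"rot": [0,0,0],"hand": 1},{"translation": [0,0,0.14],"rot": [0,0,0],"hand": 1},{"translation": [0,0,0.17],"rot": [0,0,0],"hand": 1},{"translation": [0,0,0.17],"rot": [0,0,0],"hand": 1}])

```text
t: 29.45
eef_pos: [0.6161, 0.0337, 0.0671]
ee_rot: [-3.141, -0.0, -1.415]
force: [-0.6, -0.5, -3.8]
width: 0.0163
gripper_force: 55.0
```

```bash
python3 - <<'E'
from hold import *
st=arm.get_state(); print(st["force"],st["moment"]); go([.616,.0339,.066],np.radians(-81.1),st)
E
```

```text
[-0.55815744 -0.51846652 -3.81679973] [-0.06497847  0.26344331  0.08476409]
go trans cm [-0.02  0.01  0.11] rot deg [-0.02 -0.    0.03]
```

Request:
move_arm(rows=[{"translation": [0,0,0.03],"rot": [0,0,0],"hand": 1},{"translation": [0,0,0.06],"rot": [0,0,0],"hand": 1},{"translation": [0,0,0.06],"rot": [0,0,0],"hand": 1},{"translation": [0,0,0.06],"rot": [0,0,0],"hand": 1}])

```text
t: 29.78
eef_pos: [0.6161, 0.0337, 0.0669]
ee_rot: [-3.141, -0.0, -1.415]
force: [-4.0, -0.8, 5.2]
width: 0.0164
gripper_force: 55.0
```

```bash
python3 - <<'E'
from hold import *
st=arm.get_state(); print(st["force"],st["moment"]); hold("w12"); go([.616,.0339,.066],np.radians(-81.1),st)
E
```

```text
[-4.02145663 -0.83560991  5.23394555] [0.01183002 1.44093759 0.02714865]
[0.61613604 0.03373622 0.06694492] [-3.14090604e+00 -1.11961240e-04 -1.41487199e+00] [-4.02145663 -0.83560991  5.23394555] 0.01636034945943825
12 1443 y [-12.8  12.3] ztop -12.0
24 1551 y [-12.6  11.8] ztop -11.9
36 1418 y [-8.5  8.5] ztop -11.7
48 1610 y [-11.9  11.6] ztop -11.7
60 2201 y [-13.3  13.5] ztop -11.5
72 2666 y [-13.5  13.4] ztop -11.4
84 2860 y [-13.4  13.4] ztop -11.4
96 2589 y [-13.2  13.1] ztop -11.5
108 828 y [-8.7  9.1] ztop -11.5
band x 1954 [17.2 24.5 66.9] xmax 113.2793836649408
go trans cm [-0.02  0.01  0.09] rot deg [-0.04 -0.01  0.03]
```

Request:
move_arm(rows=[{"translation": [0,0,0.02],"rot": [0,0,0],"hand": 1},{"translation": [0,0,0.04],"rot": [0,0,0],"hand": 1},{"translation": [0,0,0.04],"rot": [0,0,0],"hand": 1},{"translation": [0,0,0.04],"rot": [0,0,0],"hand": 1}], squeeze=30)

```text
t: 30.17
eef_pos: [0.6162, 0.0337, 0.0669]
ee_rot: [-3.141, -0.0, -1.415]
force: [-6.0, -1.1, 8.4]
width: 0.0171
gripper_force: 30.0
```

```bash
python3 - <<'E'
from hold import *
st=arm.get_state(); print(st["force"],st["moment"]); hold("w13")
E
```

```text
[-5.9528476  -1.12029751  8.42851806] [0.03462103 1.81636406 0.12826057]
[0.61616076 0.03370657 0.06687619] [-3.14078272e+00 -1.74202547e-04 -1.41484137e+00] [-5.9528476  -1.12029751  8.42851806] 0.017112054697352524
12 1452 y [-12.7  12. ] ztop -12.1
24 1548 y [-12.6  11.8] ztop -11.9
36 1406 y [-8.5  8.6] ztop -11.7
48 1618 y [-11.9  11.6] ztop -11.7
60 2202 y [-13.4  13.5] ztop -11.5
72 2662 y [-13.5  13.5] ztop -11.4
84 2853 y [-13.4  13.4] ztop -11.5
96 2588 y [-13.1  13.1] ztop -11.6
108 835 y [-8.8  9.1] ztop -11.6
band x 1951 [17.2 24.4 66.9] xmax 113.33379798334332
```

Request:
move_arm(rows=[{"translation": [0,0,0],"rot": [0,0,0],"hand": 1},{"translation": [0,0,0],"rot": [0,0,0],"hand": 1},{"translation": [0,0,0],"rot": [0,0,0],"hand": 1}], squeeze=10)

```text
t: 30.47
eef_pos: [0.6161, 0.0337, 0.0667]
ee_rot: [-3.141, -0.0, -1.415]
force: [-4.7, 0.1, 7.5]
width: 0.0175
gripper_force: 10.0
```

Request:
move_arm(rows=[{"translation": [0,0,0],"rot": [0,0,0],"hand": 1},{"translation": [0,0,0],"rot": [0,0,0],"hand": 1},{"translation": [0,0,0],"rot": [0,0,0],"hand": 1},{"translation": [0,0,0],"rot": [0,0,0],"hand": 1}], squeeze=3)

```text
t: 30.8
eef_pos: [0.6158, 0.0336, 0.0659]
ee_rot: [3.141, -0.0, -1.415]
force: [-4.8, -1.0, 3.4]
width: 0.018
gripper_force: 3.0
```

```bash
python3 - <<'E'
from hold import *
st=arm.get_state(); print(st["force"],st["moment"]); hold("w14")
E
```

```text
[-4.80117681 -0.96422761  3.42181276] [-0.27378068  1.53328556  0.04427517]
[0.61581192 0.03360779 0.06589063] [ 3.14134536e+00 -1.49026418e-04 -1.41513213e+00] [-4.80117681 -0.96422761  3.42181276] 0.018042515235699188
12 1447 y [-13.   11.8] ztop -12.8
24 1579 y [-13.   11.8] ztop -12.7
36 1480 y [-8.9  8.7] ztop -12.6
48 1621 y [-12.3  12.2] ztop -12.6
60 2220 y [-13.3  13.4] ztop -12.5
72 2695 y [-13.4  13.5] ztop -12.5
84 2897 y [-13.4  13.5] ztop -12.5
96 2630 y [-13.1  13.2] ztop -12.7
108 850 y [-9.5 12.4] ztop -12.6
band x 1989 [17.2 24.4 66.9] xmax 119.99794694884224
```

Request:
move_arm(rows=[{"translation": [0,0,0],"rot": [0,0,0],"hand": 0.77},{"translation": [0,0,0],"rot": [0,0,0],"hand": 0.7},{"translation": [0,0,0],"rot": [0,0,0],"hand": 0.6},{"translation": [0,0,0],"rot": [0,0,0],"hand": 0.4},{"translation": [0,0,0],"rot": [0,0,0],"hand": 0.4},{"translation": [0,0,0],"rot": [0,0,0],"hand": 0.4},{"translation": [0,0,0],"rot": [0,0,0],"hand": 0.4}])

```text
t: 31.43
eef_pos: [0.6161, 0.0338, 0.0657]
ee_rot: [-3.141, 0.0, -1.415]
force: [0.1, 0.4, -0.0]
width: 0.0511
gripper_force: 0.0
```

Request:
move_arm(rows=[{"translation": [0,0,-1],"rot": [0,0,0],"hand": 0.4},{"translation": [0,0,-3],"rot": [0,0,0],"hand": 0.4},{"translation": [0,0,-6],"rot": [0,0,0],"hand": 0.4},{"translation": [0,0,-9.5],"rot": [0,0,0],"hand": 0},{"translation": [-1,0,-13],"rot": [0,0,0],"hand": 0},{"translation": [-4,0,-16],"rot": [0,0,0],"hand": 0},{"translation": [-8,0,-19],"rot": [0,0,0],"hand": 0},{"translation": [-8,0,-19],"rot": [0,0,0],"hand": 0}])

```text
t: 32.1
eef_pos: [0.6051, 0.1162, 0.2623]
ee_rot: [-3.133, 0.002, -1.413]
force: [1.1, -0.2, 0.2]
width: 0.0804
gripper_force: 0.0
```

Request:
move_arm(rows=[{"translation": [-4,0,0],"rot": [0,0,0],"hand": 0},{"translation": [-4,0,0],"rot": [0,0,0],"hand": 0},{"translation": [-4,0,0],"rot": [0,0,0],"hand": 0},{"translation": [-4,0,0],"rot": [0,0,0],"hand": 0},{"translation": [-4,0,0],"rot": [0,0,0],"hand": 0}])

```text
t: 32.52
eef_pos: [0.5973, 0.1516, 0.2557]
ee_rot: [3.141, -0.0, -1.416]
force: [0.5, -0.3, -0.4]
width: 0.0876
gripper_force: 0.0
```

```bash
python3 - <<'E'
from sh import *
st,im,C,m=shaft("w15",(.619,.012),.068,.1)
st=arm.get_state()
P=C[m]; a=np.radians(-81.1); s=(P[:,:2]-[.6194,.0115])@[np.cos(a),np.sin(a)]; t=(P[:,:2]-[.6194,.0115])@[-np.sin(a),np.cos(a)]
for lo in range(-90,95,15):
    k=(s*1000>=lo)&(s*1000<lo+15)
    if k.sum()>10: print(lo,k.sum(),(t[k].min()*1000).round(1),(t[k].max()*1000).round(1),(np.percentile(P[k,2],98)*1000).round(1))
print("s",s.min(),s.max())
I=im.astype(int);f=m&(I[...,0]-I[...,2]>50)&(I[...,0]>1.4*I[...,2]);B=C[f]; sb=(B[:,:2]-[.6194,.0115])@[np.cos(a),np.sin(a)];print("band s",len(sb),np.percentile(sb*1000,[5,50,95]))
blk(C,im,(.6095,.0728),.05,.0615,.036); blk(C,im,(.6287,-.05),.05,.073,.036)
im,d=arm.grab_frame("scene"); save("s15",cv2.resize(im[150:350,240:440],(800,800))[100:700])
E
```

```text
[0.59727455 0.1515905  0.25574676] [ 3.14122445e+00 -2.32647543e-04 -1.41554929e+00]
938 [610.2  72.3] [65.4 54.3] 8.9 [0.61306134 0.075207   0.03316506]
917 [626.1 -33.1] [65.5 23. ] 9.3 [ 0.62495248 -0.03090777  0.03328584]
shaft 5474 [612.4  49.6] [ 33.2 162.4] 8.1 ztop 0.0882
band 366 [0.6171 0.0276 0.0762] (array([612.4,  57.6]), array([ 30.6, 107.2]), 9.3)
-90 448 -16.4 16.1 87.0
-75 702 -17.2 16.0 87.0
-60 739 -17.0 15.8 86.8
-45 603 -16.8 15.6 86.8
-30 424 -9.1 8.9 78.9
-15 415 -8.9 8.7 79.2
0 404 -8.8 8.6 79.3
15 455 -8.7 8.5 79.4
30 347 -8.6 8.4 79.3
s -0.11996317035699576 0.04242636186779793
band s 356 [-99.28285465  -1.26593372   5.89754461]
blk 46 [630.8  70.7] [ 6.3 28.3] 8.1 [0.6302 0.0706 0.0608]
blk 275 [626.2 -29.5] [46.   6.5] 8.2 [ 0.6257 -0.032   0.0598]
```

View pics/w15.png

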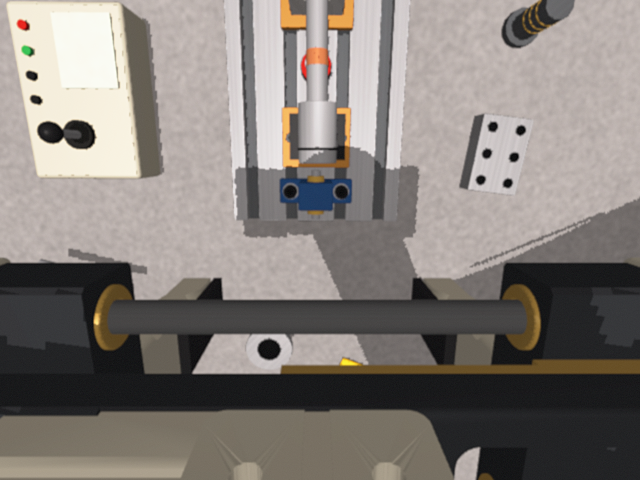

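View pics/s15.png

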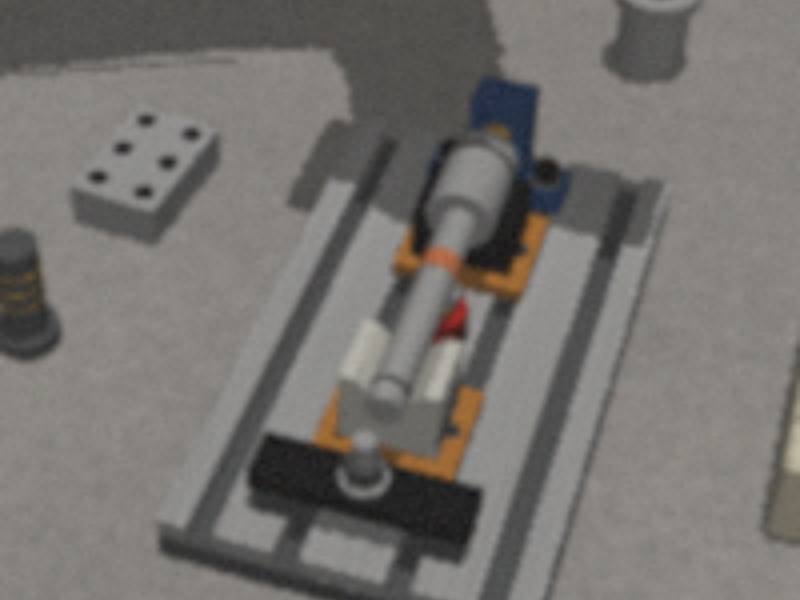

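Both views show the shaft in both vees, thick end towards the blue stop, band over the red jack, the bystanders unmoved. One levelness check against the top camera, then hand-in.

```bash
cat > lv.py <<'E'
from h import *
def prof(C,o,a,z0):
    s=(C[...,:2]-o)@[np.cos(a),np.sin(a)]*1000; t=(C[...,:2]-o)@[-np.sin(a),np.cos(a)]*1000
    return [round(float(np.median(C[...,2][(abs(s-x)<6)&(abs(t)<3)&(C[...,2]>z0)])*1000),1) for x in(-75,-60,-45,-20,-5,10,25,40,55,70,83)]
z=np.load("top0.npz"); print(prof(cloud("top",z["d"]),np.array([.4515,.3687]),np.radians(-13.3),.04))
im,d=arm.grab_frame("top"); print(prof(cloud("top",d),np.array([.619,.0127]),np.radians(-81.1),.06))
E
python3 lv.py
```

```text
[67.1, 66.7, 67.3, 59.4, 59.2, 59.1, 59.3, 58.8, 58.5, 58.7, 58.7]
[85.8, 85.8, 86.7, 78.5, 77.8, 78.4, 78.5, 79.3, 77.9, 78.3, 78.2]
```

Level within noise, at the right height (axis about 69 mm).

```bash
python3 -c "
from h import *
print(arm.job_done())"
```

```text
the job is handed in; nothing more can be done
None
```

The job is handed in at about 33 s: both V-blocks and the jack measured within about 1 mm of their targets, the shaft lies level in both vees with its thick end towards the blue stop and its worn band over the jack, and the bush, pin and setup block were not moved.

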